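# Mesh the reamer onto the citrus juicer and hold it pressed

## Robot

A 6-joint arm with a two-finger parallel gripper is mounted at the origin on a cart in front of the work surface, level with it; the furniture and walls round the work are solid. World frame = base frame: x ahead of the robot, y to its left, z up, the work surface at z = 0. Lengths are in m, angles in degrees, forces in N, time in s.
With the tool pointing down it reaches from about 0.425 to 0.925 m from the base axis. Payload 12.5 kg.
Tool frame: the origin (TCP) lies at the very end of the fingers, on their centre line; the grasp point (between the pads) lies 19 mm behind it (env.pinch_z is the z of the grasp point in the tool frame, in m); z points along the fingers, y is the direction in which the jaws open and shut (so a half turn about z gives the same grasp; the last joint's range is limited). The gripper opens to 85 mm and grips with 20 to 120 N. Pads are 22 mm wide; open, the fingers measure 114 mm over their backs; the gripper's body (76 mm by 85 mm) begins 54 mm behind the grasp point. The pads swing forward as they close: fully open they stand 13 mm farther back than shut.
Start: joints at [-71.138, 28.126, 89.318, -0, 62.55, -6.05], TCP at [0.263, -0.567, 0.231] pointing down, gripper open.
Joint ranges: [-177.58, 177.58], [-47.91, 125.51], [2.72, 160], [-65.01, 245.01], [3.68, 167.84], [-153.87, 153.87]. Speed limits (degrees/s): [127.2, 127.2, 159.86, 180, 180, 180].

## Interface

Orientations are given as a 3x3 rotation matrix whose columns are the frame's x, y, z axes.
In Python, from plant import env, cams gives the robot as it stands. The module is installed in compiled form; this text tells all that it offers.
- The arm moves only by the tool jog_arm, never from a script. Its argument "commands" is a list of rows, each a list of 3 entries, a list of its own where there are three numbers: the shift along the tool's x, y, z in m, then the turn, a rotation vector about the tool's x, y, z in degrees, then the opening, from 0 (shut) to 1 (fully open). In form: [[[x, y, z], [rx, ry, rz], fingers], ...]. A call has 1 to 5 rows; each row shifts and turns the pose as measured when the row begins, along the tool's axes as they then stand; what a row does not reach is not made up. A row lasts 1/10 s, in which the tool goes at most 50 mm and 8.59 degrees, less where a joint would pass 70% of its speed; a pose out of reach is approached as far as the arm can. A call is refused whole if a number of a shift passes 0.05 or a number of a turn 8.59, either way. A call with a gripper value outside its range is refused whole. The fingers move at their own pace and stop on an object; the grip force is fixed at half the most. Time passes only in rows, so rows that do not move let the fingers close. It gives the time, the measured TCP pose, the force and the opening at its end, in the units of the state.
- env.sense(): the state, without advancing time (a new reading comes with each control period).
- cams.get_image(name): name is "scene" or "side" or "wrist"; returns (picture, depth): 480x640x3 uint8, red, green, blue; 480x640 float32, m along the optical axis (not along the pixel's ray), 0 where there is no reading.
- cams.camera_model(name): a dict with "K" (3x3 intrinsics, pixels), "distortion" ([k1, k2, p1, p2, k3] as OpenCV has them; the pictures are not rectified), "R" (3x3) and "t" (3): a world point X has camera coordinates R X + t. Camera axes: x right, y down, z forward; pixel columns grow to the right and rows downward; lengths in m; the calibration is good to about 2 mm. A picture is of the moment at which its call begins: read the wrist's pose just before it. camera_model takes no time and is no camera call; for the wrist camera it gives the pose at the moment of the call.
- env.sign_off(): hands the job in, once; it reports no verdict.
Trained networks look in the newest picture that a camera, given by its name, has taken for a name from the list of things; names that differ only in an ending like _2 or _b are one class to them, and where a whole thing is asked for, a point or a joint stands for the part that bears it (a point fixed in the world has none). Each returns a list of dicts, best first, with "confidence" (0 to 1); they miss things now and then, are a little off and sometimes report something else, mostly with a low value. They report only what shows in the picture. A call takes as long as a camera call. They do not tell look-alikes from the thing itself.
- cams.recognise(camera, target): "position" ([column, row] in pixels, amid what is visible of it).
- cams.outline_of(camera, target): "region" (480x640 bool, what is visible of it) and "position" ([column, row] in pixels, amid what is visible of it).
The state is a dict: "t": time; "joints": joint angles; "dq": joint speeds; "tau": joint torques, N m; "tool_pos": TCP position; "ee_rot": TCP orientation; "wrist_force": force on the tool from outside, world axes, zero at the start; "wrist_torque": the same for the moment, N m; "gripper_width": opening from 0.0 (shut) to 1.0 (fully open).
Only numpy, scipy, OpenCV 4.12 (cv2) and the standard library are available. Lean on these libraries where they do the work, as an engineer would, in place of code of your own. Each camera call takes 0.05 s, during which the arm holds its last target.

## Task

Get the citrus juicer ready and try its pressure switch: pick up the white reamer cone, set it upright over the juicer's spindle, turn it until its slots mesh with the three splines, slide it fully home, then press it all the way down against the spring. Finish while still gripping the reamer and holding it pressed down; do not let go, and leave the bowl, the mug and the milk jug where they are.

Things in the scene. Friction and masses are not known exactly. Their poses are not given: they have to be found in the camera images.
- reamer_centre (a point): Centre (half-way up, on the axis) of the loose white plastic reamer, about 90 g, standing on the cover board at first: a round barrel 46 mm in diameter and 44 mm high, with a rounded dome with three fins on top, 72 mm tall in all. Grip the barrel across its diameter near this height, at any yaw. This point is 36 mm above the flat foot; z is the reamer's axis (up).
- reamer_foot (a point): Centre of the reamer's underside, axes as at its centre. From here a round bore, 17 mm in diameter and 34 mm deep, runs up the axis, with three radial slots 8 mm wide at 0, 120 and 240 degrees from the x axis. The three fins on the dome stand right above the three slots.
- spindle_seat (a point): On the juicer spindle's axis, at its flat shoulder; z up. Turns and sinks with the spindle. Three black splines, 5 mm wide, stand at 0, 120 and 240 degrees from its x axis, out to 13 mm radius and up to 20 mm above the shoulder. Home, the reamer's foot rests here (its centre 36 mm above); slots off the splines, it stops 20 mm higher. Yaws 120 degrees apart mesh alike, with about 6 degrees of play.
- spindle_nose (a point): Top of the spindle, 32 mm above the shoulder: a plain round nose 14 mm in diameter that enters the reamer's bore before the splines do.
- spindle (a joint): Turn of the spindle about the vertical relative to the juicer, rad, counter-clockwise from above; at 0 one spline points along the juicer's +x. Stiff (0.12 N m), stays as it stands.
- plunger (a joint): How far the spindle has sunk into the juicer, 0 to 0.006 m; a spring holds it up: it starts to sink at about 4 N and is fully down at about 8 to 9 N. Sunk by more than 0.0045 the pressure switch is on.
- juicer: The juicer, fixed: a round black housing 132 mm in diameter with a steel drip bowl (rim 126 mm in diameter, 84 mm above its foot) and the spindle in the middle; origin at the centre of its underside, on the cover board, z up; a small pouring spout points along its -x. At rest the spindle's shoulder is 90 mm and its nose 122 mm above the origin.
- cover_board: Fixed flat wooden board, 460 by 640 mm and 18 mm thick, that covers the burners; everything stands on it. Origin at the centre of its underside, on the range top; its top is at z = 0.018.
- prep_bowl_mid (a point): Bystander: white bowl 115 mm in diameter, 66 mm high, behind the work; point on its axis 40 mm above its foot.
- mug_mid (a point): Bystander: beige mug, 117 by 83 mm, 93 mm high, behind the work; point 40 mm above its foot.
- milk_jug_mid (a point): Bystander: grey milk jug, 70 by 96 mm, 89 mm high, behind the work; point 40 mm above its foot.
There are look-alikes about, which are no part of the job. What is shaped like the part that bears reamer_centre but pink is not meant.

How it is judged (in metres and radians):
On the way, in this order (a step that is already met when the one before it is completed fails the run):
1. the reamer is lifted upright above the spindle's nose (height (world z) of reamer_centre above 0.165 m and angle between reamer_centre's own z axis and vertical below 0.3 rad), for 0.1 s.
2. the reamer is meshed with the splines and fully home on the shoulder (z of reamer_centre in the frame of spindle_seat below 0.0385 m and horizontal distance between reamer_centre and spindle_seat below 0.004 m and angle between reamer_centre's own z axis and vertical below 0.1 rad), for 0.2 s.
At the end, for the whole second after the job is handed in: The reamer is upright (within 6 degrees) on the spindle's axis (within 4 mm), meshed and within 2.5 mm of fully home on the shoulder, the gripper still holds it (more than 2 N), and it is pressed so that the plunger is down by more than 4.5 of its 6 mm, throughout the last second (all of step 2 and value of joint plunger above 0.0045 m and contact force between the fingers and reamer above 2 N); the arm keeps its last pose, push and grip.
It fails at once if the prep bowl is moved more than 30 mm (distance of prep_bowl_mid from where it was at the start of the episode above 0.03 m).
It fails at once if the mug is moved more than 30 mm (distance of mug_mid from where it was at the start of the episode above 0.03 m).
It fails at once if the milk jug is moved more than 30 mm (distance of milk_jug_mid from where it was at the start of the episode above 0.03 m).
It also fails if it takes over 51 s, if anything falls off the work surface, if the arm or the gripper's body presses on something with over 40 N, if the wrist force passes 120 N, or if a joint passes its speed limit or range.

## Working session

There is one attempt and no reset: what is moved stays moved. The work goes in short steps, Python scripts to look and compute and a tool call to move; the robot and the scene stay as the last step left them, time stands still between calls to the robot, and variables do not carry over. Pictures are saved under pics/ and viewed, and the job is handed in when it is done.

Besides the shell and the picture viewer there is one more tool, called after "Call:" as name(argument=value, ...), one argument or row to a line, values as JSON. jog_arm: Moves the arm, as the interface text tells. Its arguments: {"type":"object","properties":{"commands":{"type":"array","items":{"type":"array"}}},"required":["commands"]}

```bash
mkdir -p pics; cat > h.py <<'E'
import numpy as np, cv2
from plant import env, cams
def snap(name,fn):
    im,d=cams.get_image(name); m=cams.camera_model(name)
    np.savez('pics/'+fn+'.npz',im=im,d=d,**{k:np.array(m[k]) for k in m})
    cv2.imwrite('pics/'+fn+'.png',im[:,:,::-1]); return im,d,m
def load(fn):
    z=np.load('pics/'+fn+'.npz'); return z['im'],z['d'],{k:z[k] for k in('K','distortion','R','t')}
def world(m,uv,z):
    uv=np.asarray(uv,float).reshape(-1,1,2)
    n=cv2.undistortPoints(uv,np.array(m['K']),np.array(m['distortion'])).reshape(-1,2)
    c=np.c_[n,np.ones(len(n))]*np.asarray(z).reshape(-1,1)
    return (c-np.array(m['t']).reshape(3))@np.array(m['R'])
def project(m,X):
    return cv2.projectPoints(np.asarray(X,float).reshape(-1,3),cv2.Rodrigues(np.array(m['R']))[0],np.array(m['t'],float).reshape(3),np.array(m['K']),np.array(m['distortion']))[0].reshape(-1,2)
E
python3 - <<'E'
from h import *
s=env.sense();print(s, env.pinch_z)
for c in('scene','side','wrist'):
    im,d,m=snap(c,c+'0'); print(c,m['K'][0],m['distortion'],'pos',-np.array(m['R']).T@np.array(m['t']).ravel())
    for t in ('reamer_centre','spindle_nose','spindle_seat','juicer'):
        print(t,[(np.round(r['position']),round(r['confidence'],2)) for r in cams.recognise(c,t)])
E
```

```text
{'t': 0.0, 'joints': array([-7.11373622e+01,  2.81640954e+01,  8.93507973e+01,  1.28168845e-03,
        6.25502597e+01, -6.04870134e+00]), 'dq': array([ 0.02040684,  0.01908828, -0.04344974,  0.08396931, -0.01374623,
       -0.08077659]), 'tau': array([ 2.20429953e-03, -6.18442798e+01, -2.61583936e+01, -6.11859627e-05,
        4.07648011e-03,  7.55389095e-06]), 'tool_pos': array([ 0.26322557, -0.5666072 ,  0.23072427]), 'ee_rot': array([[ 9.06965044e-01,  4.21205754e-01, -3.48846932e-04],
       [ 4.21205875e-01, -9.06964409e-01,  1.08247246e-03],
       [ 1.39551879e-04, -1.12870106e-03, -9.99999353e-01]]), 'wrist_force': array([ 0.20521856, -0.48824921,  0.48617347]), 'wrist_torque': array([ 0.04212908,  0.02448754, -0.00179609]), 'gripper_width': 1.000443898619852} -0.0187
scene [623.76238006   0.         319.13611819] [-0.03040689  0.          0.          0.          0.        ] pos [-0.25888482  0.72835629  0.84214394]
reamer_centre [(array([395., 227.]), 0.92), (array([354., 277.]), 0.59)]
spindle_nose [(array([247., 301.]), 0.61)]
spindle_seat [(array([246., 299.]), 0.57)]
juicer [(array([249., 320.]), 0.92)]
side [561.83321809   0.         322.78766758] [-0.13730446  0.          0.          0.          0.        ] pos [0.18844565 0.89468414 0.84070622]
reamer_centre [(array([365., 232.]), 0.86), (array([415., 239.]), 0.85)]
spindle_nose [(array([310., 334.]), 0.76), (array([309., 333.]), 0.56)]
spindle_seat [(array([310., 331.]), 0.78)]
juicer [(array([309., 350.]), 0.61)]
wrist [331.59577501   0.         320.35813777] [-0.03804788  0.          0.          0.          0.        ] pos [ 0.33784564 -0.53228433  0.37429674]
reamer_centre []
spindle_nose []
spindle_seat []
juicer []
```

View pics/scene0.png

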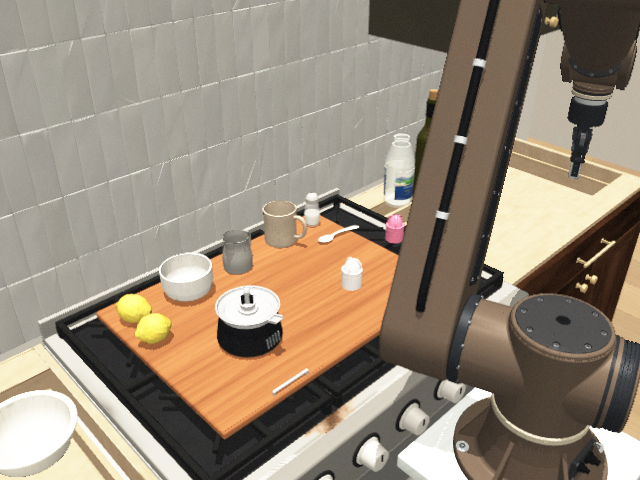

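View pics/side0.png

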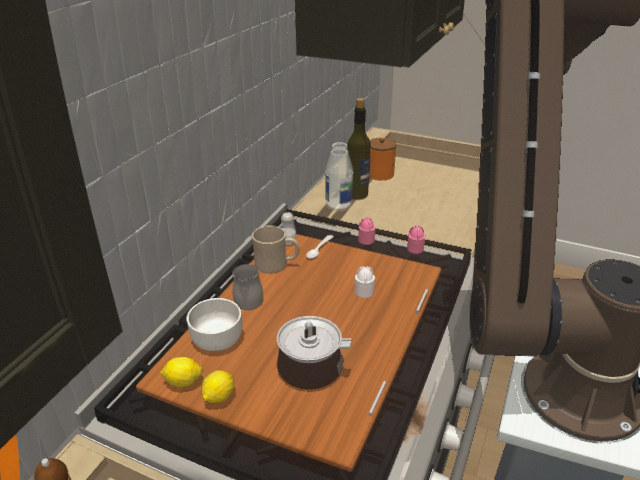

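View pics/wrist0.png

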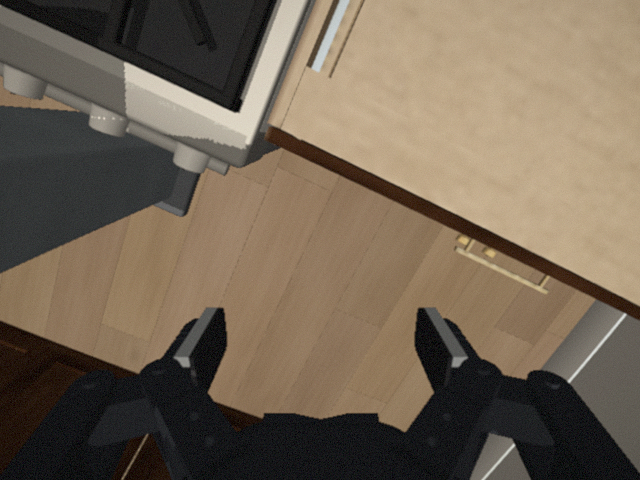

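```bash
python3 - <<'E'
from h import *
for c,pts in (('scene',[(395,227),(354,277),(247,301)]),('side',[(365,232),(415,239),(310,334)])):
    im,d,m=load(c+'0')
    for p in pts:
        z=np.median(d[p[1]-1:p[1]+2,p[0]-1:p[0]+2]); print(c,p,z,world(m,p,z))
    x,y=(240,180) if c=='scene' else (280,190)
    cr=im[y:y+150,x:x+200] ; cv2.imwrite(f'pics/{c}crop.png',cv2.resize(cr,None,fx=4,fy=4,interpolation=cv2.INTER_CUBIC)[:,:,::-1])
E
```

```text
scene (395, 227) 1.5710996 [[ 0.58693904 -0.34678456  0.04536019]]
scene (354, 277) 1.3698463 [[ 0.49923481 -0.10394906  0.05411244]]
scene (247, 301) 1.1993055 [[0.52975619 0.16510784 0.11306262]]
side (365, 232) 1.5177348 [[ 0.59194016 -0.33619739  0.04063388]]
side (415, 239) 1.4841957 [[ 0.45689695 -0.35215351  0.04301845]]
side (310, 334) 1.072361 [[0.52773454 0.16478945 0.11197162]]
```

Candidates for the reamer:
- White one: scene (352,274), side (365,282).
- Pink look-alikes: scene (395,229), side (367,231) and (416,239).
- White and grey shaker behind: scene (312,212), side (288,225).

By the description I choose the white one on the board. The spindle is in the juicer at scene (247,300), side (310,333). Next I check this in a close crop.

View pics/scenecrop.png

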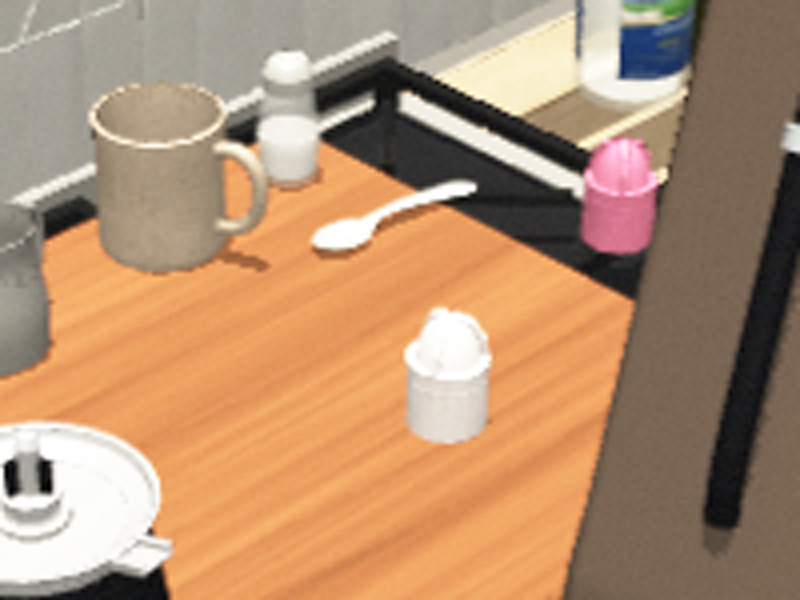

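View pics/sidecrop.png

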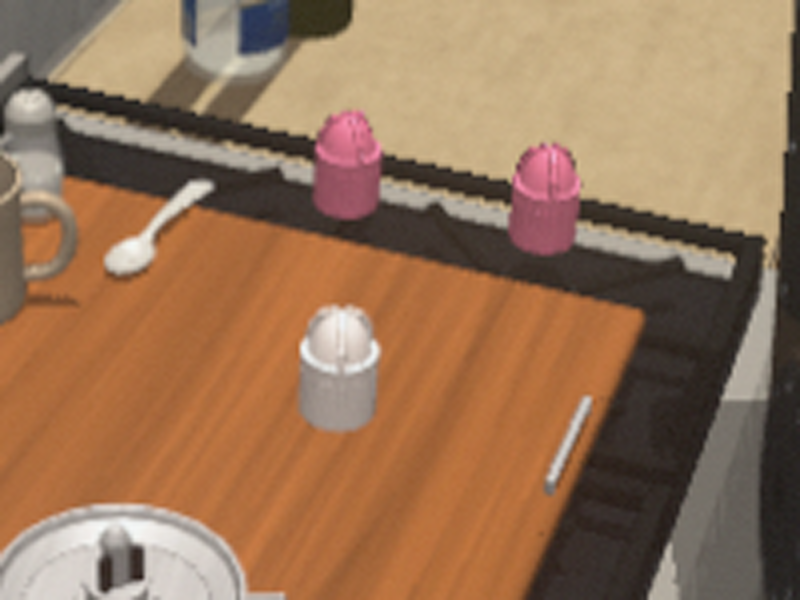

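```bash
python3 - <<'E'
from h import *
for c,pts in (('scene',[(352,284),(351,268),(247,300)]),('side',[(365,289),(365,275),(309,328)])):
    im,d,m=load(c+'0')
    for p in pts:
        z=np.median(d[p[1]-1:p[1]+2,p[0]-1:p[0]+2]); print(c,p,z,world(m,p,z))
# cloud of white reamer & fit circle to barrel
for c,(x0,x1,y0,y1) in (('scene',(335,370,252,295)),('side',(350,382,262,302))):
    im,d,m=load(c+'0')
    v,u=np.mgrid[y0:y1,x0:x1]; uv=np.c_[u.ravel(),v.ravel()]
    P=world(m,uv,d[v,u].ravel()); s=(P[:,2]>0.028)&(P[:,2]<0.11)&(P[:,0]<.58)
    col=im[v,u].reshape(-1,3).astype(int); s&=(col.max(1)-col.min(1)<50)
    Q=P[s]; print(c,len(Q),Q.min(0),Q.max(0))
    b=Q[(Q[:,2]>.026)&(Q[:,2]<.058)]
    from scipy.optimize import least_squares
    r=least_squares(lambda p:np.hypot(b[:,0]-p[0],b[:,1]-p[1])-.023,b[:,:2].mean(0),loss='soft_l1',f_scale=.002); print('barrel centre',r.x,r.cost)
# juicer rim circle: points z ~ .10
for c in('scene','side'):
    im,d,m=load(c+'0'); v,u=np.mgrid[240:400,190:370]; uv=np.c_[u.ravel(),v.ravel()]
    P=world(m,uv,d[v,u].ravel()); s=(np.hypot(P[:,0]-.53,P[:,1]-.165)<.085)
    Q=P[s&(P[:,2]>.096)&(P[:,2]<.106)]
    R=np.hypot(Q[:,0]-.53,Q[:,1]-.165);Q=Q[(R>.05)]
    r=least_squares(lambda p:np.hypot(Q[:,0]-p[0],Q[:,1]-p[1])-p[2],[.53,.165,.06],loss='soft_l1',f_scale=.002); print(c,'rim',r.x,len(Q))
    N=P[s&(np.hypot(P[:,0]-.53,P[:,1]-.165)<.035)&(P[:,2]>.112)]; print('spindle pts',len(N),N.mean(0),N.max(0),N.min(0))
E
```

```text
scene (352, 284) 1.3791934 [[ 0.50158663 -0.1007879   0.03557573]]
scene (351, 268) 1.3643335 [[ 0.50820805 -0.10304424  0.07402809]]
scene (247, 300) 1.1975427 [[0.52932613 0.16523349 0.11576834]]
side (365, 289) 1.3039079 [[ 0.50626618 -0.09612946  0.04255977]]
side (365, 275) 1.2887678 [[ 0.50960518 -0.10081354  0.0787528 ]]
side (309, 328) 1.0600998 [[0.52806579 0.1681248  0.12986005]]
scene 500 [ 0.4923279  -0.13184222  0.02820901] [ 0.54143795 -0.09114815  0.08965903]
barrel centre [ 0.51827131 -0.1167126 ] 0.00028863530571897604
side 450 [ 0.49208327 -0.13108884  0.02819531] [ 0.53768794 -0.08851614  0.08911609]
barrel centre [ 0.51607575 -0.11631826] 0.00022308033622175547
scene rim [0.53055657 0.1621439  0.06116976] 526
spindle pts 141 [0.52927987 0.16510868 0.1254394 ] [0.5379893  0.175822   0.14188246] [0.51803265 0.15549285 0.11246449]
side rim [0.52996213 0.16318511 0.06076304] 590
spindle pts 137 [0.52911675 0.16581087 0.12667259] [0.53806826 0.17593407 0.14398357] [0.51946082 0.15610243 0.11249039]
```

The crop confirms it: a plain white barrel with a finned dome, alone on the board. It stands near (0.516, -0.112), and the spindle is near (0.530, 0.163). Next I move the wrist camera over the reamer.

Call:
jog_arm(
  commands=[
    [[0.037,-0.031,0],[0,0,0],1],
    [[0.037,-0.031,0],[0,0,0],1],
    [[0.037,-0.031,0],[0,0,0],1],
    [[0.037,-0.031,0],[0,0,0],1],
    [[0.037,-0.031,0],[0,0,0],1],
  ],
)

```text
t: 1.25
tool_pos: [0.3664, -0.3462, 0.2301]
ee_rot: [[0.91, 0.414, 0.001], [0.414, -0.91, -0.002], [-0.0, 0.002, -1.0]]
wrist_force: [1.6, -0.5, 0.1]
gripper_width: 0.999
```

Call:
jog_arm(
  commands=[
    [[0.037,-0.031,0],[0,0,0],1],
    [[0.037,-0.031,0],[0,0,0],1],
    [[0.037,-0.031,0],[0,0,0],1],
    [[0.037,-0.031,0],[0,0,0],1],
    [[0.037,-0.031,0],[0,0,0],1],
  ],
)

```text
t: 1.75
tool_pos: [0.4732, -0.1198, 0.231]
ee_rot: [[0.911, 0.413, 0.003], [0.413, -0.911, -0.003], [0.002, 0.004, -1.0]]
wrist_force: [0.0, 0.1, 0.0]
gripper_width: 0.998
```

Call:
jog_arm(
  commands=[
    [[0,0,0],[0,0,0],1],
  ],
)

```text
t: 1.85
tool_pos: [0.4747, -0.1155, 0.2312]
ee_rot: [[0.909, 0.417, 0.004], [0.417, -0.909, -0.003], [0.002, 0.004, -1.0]]
wrist_force: [-0.3, -0.5, 0.1]
gripper_width: 1.004
```

```bash
python3 - <<'E'
from h import *
im,d,m=snap('wrist','wrist1'); s=env.sense(); print(s['tool_pos'],s['t'],np.round(s['joints'],1)); print(m['R'])
print([(np.round(r['position']),round(r['confidence'],2)) for r in cams.recognise('wrist','reamer_centre')])
E
```

```text
[ 0.47399736 -0.1173111   0.2311723 ] 1.9 [-2.160e+01  1.700e+01  1.081e+02 -1.000e-01  5.460e+01  4.380e+01]
[[ 0.41639392 -0.90917772  0.00346206]
 [-0.86292795 -0.39400716  0.3164075 ]
 [-0.28630657 -0.13473766 -0.94861705]]
[(array([507., 311.]), 0.96), (array([338., 179.]), 0.86), (array([574., 202.]), 0.74)]
```

View pics/wrist1.png

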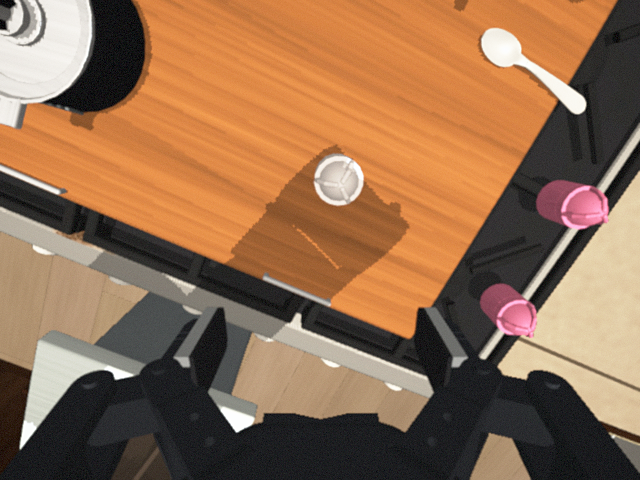

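The wrist view shows the white reamer at (339,180), with its three fins visible. The pink ones are at (572,206) and (510,311), and the juicer is top left. Next I measure the reamer's axis and its fin yaw.

```bash
cat > rect.py <<'E'
from h import *
# top-down orthographic rectification of an image at plane z
def topdown(im,m,cx,cy,z,half,res):
    n=int(2*half/res); a=(np.arange(n)-n/2+.5)*res
    X,Y=np.meshgrid(cx+a,cy-a) # cols +x, rows -y
    uv=project(m,np.c_[X.ravel(),Y.ravel(),np.full(X.size,z)]).astype(np.float32)
    return cv2.remap(im,uv[:,0].reshape(n,n),uv[:,1].reshape(n,n),cv2.INTER_CUBIC)
E
python3 - <<'E'
from rect import *
from scipy.optimize import least_squares
im,d,m=load('wrist1')
v,u=np.mgrid[145:215,300:380]; P=world(m,np.c_[u.ravel(),v.ravel()],d[v,u].ravel())
col=im[v,u].reshape(-1,3).astype(int); w=(col.max(1)-col.min(1)<45)&(P[:,2]>.03)
Q=P[w]; print(len(Q),Q.min(0),Q.max(0),np.percentile(Q[:,2],[5,50,95,99]))
mask=w.reshape(70,80).astype(np.uint8); 
c=max(cv2.findContours(mask,0,cv2.CHAIN_APPROX_NONE)[0],key=cv2.contourArea).reshape(-1,2)+[300,145]
# silhouette model: fit cylinder silhouette of base-top hull
def res(p):
    a=np.linspace(0,2*np.pi,90); pts=[]
    for z in(.018,.062): pts.append(np.c_[p[0]+.023*np.cos(a),p[1]+.023*np.sin(a),np.full(90,z)])
    h=cv2.convexHull(project(m,np.vstack(pts)).astype(np.float32))
    return np.array([cv2.pointPolygonTest(h,(float(q[0]),float(q[1])),True) for q in c])
r=least_squares(res,[.516,-.112],diff_step=1e-3,loss='soft_l1'); print('silhouette',r.x,np.abs(res(r.x)).mean(),res(r.x).mean())
b=Q[(Q[:,2]<.066)&(Q[:,2]>.058)]; print('rim',cv2.minEnclosingCircle(b[:,:2].astype(np.float32)))
x,y=r.x
im2=topdown(im,m,x,y,.075,.04,.0001)
n=800
g=cv2.cvtColor(im2,cv2.COLOR_RGB2GRAY)
g=cv2.createCLAHE(4,(4,4)).apply(g)
cv2.imwrite('pics/reamer_td.png',g)
# fit with both scene/side silhouettes as check
print('proj', project(m,[x,y,.09]))
E
```

```text
1945 [ 0.49403544 -0.13893913  0.03014407] [ 0.54820892 -0.08265351  0.37434051] [0.06092576 0.07542111 0.08872145 0.09056837]
silhouette [ 0.51687255 -0.11688458] 0.8644054442793291 0.8644054442793291
rim ((0.5169885754585266, -0.11647633463144302), 0.02306768298149109)
proj [[340.33396876 185.44469725]]
```

View pics/reamer_td.png

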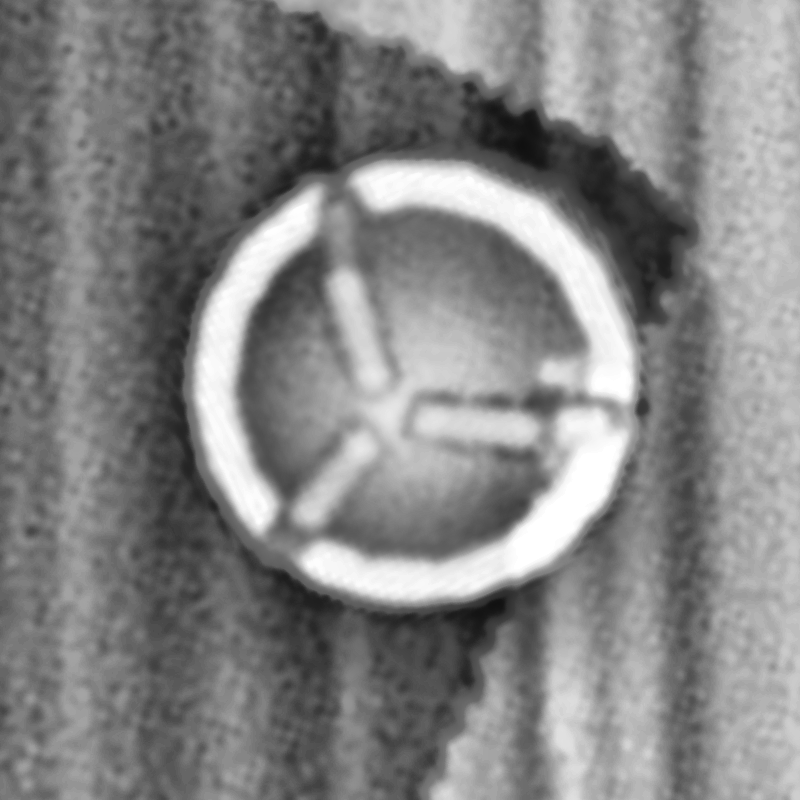

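The reamer's axis is at about (0.517, -0.1165), with fins at roughly -8, 112 and 232 degrees. Next I look at the spindle from two places.

Call:
jog_arm(
  commands=[
    [[0.022,-0.042,0],[0,0,0],1],
    [[0.022,-0.042,0],[0,0,0],1],
    [[0.022,-0.042,0],[0,0,0],1],
    [[0.022,-0.042,0],[0,0,0],1],
    [[0,0,0],[0,0,0],1],
  ],
)

```text
t: 2.45
tool_pos: [0.4851, 0.0684, 0.2305]
ee_rot: [[0.915, 0.403, 0.005], [0.403, -0.915, -0.005], [0.003, 0.006, -1.0]]
wrist_force: [0.3, -1.4, 0.4]
gripper_width: 0.998
```

```bash
python3 - <<'E'
from h import *
im,d,m=snap('wrist','wrist2'); s=env.sense(); print(s['tool_pos'],s['t'],np.abs(s['dq']).max())
E
```

```text
[0.48513622 0.06646206 0.23041026] 2.5 3.4073388043331283
```

Call:
jog_arm(
  commands=[
    [[0.03,-0.04,0],[0,0,0],1],
    [[0.03,-0.04,0],[0,0,0],1],
    [[0,0,0],[0,0,0],1],
  ],
)

```text
t: 2.8
tool_pos: [0.5104, 0.1591, 0.2302]
ee_rot: [[0.919, 0.394, 0.006], [0.394, -0.919, -0.006], [0.003, 0.008, -1.0]]
wrist_force: [0.8, -0.2, -0.7]
gripper_width: 1.003
```

```bash
python3 - <<'E'
from h import *
im,d,m=snap('wrist','wrist3'); s=env.sense(); print(s['tool_pos'],s['t'],np.abs(s['dq']).max())
for t in('spindle_nose','spindle_seat'): print([(np.round(r['position'],1),round(r['confidence'],2)) for r in cams.recognise('wrist',t)])
E
```

```text
[0.5098316  0.15713783 0.23007551] 2.85 2.3890924693382276
[(array([325.1, 208.8]), 0.72)]
[(array([325.2, 211.1]), 0.82)]
```

View pics/wrist2.png

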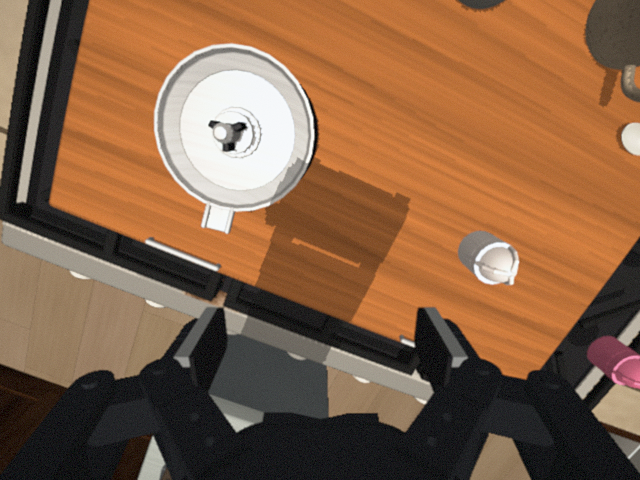

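View pics/wrist3.png

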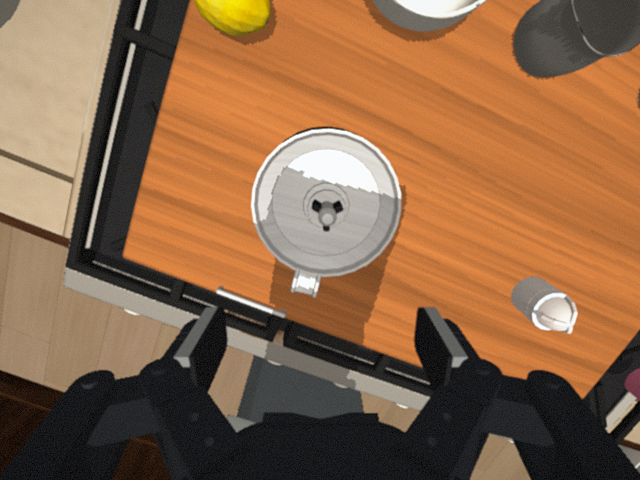

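wrist2 shows the spindle at (230,131). wrist3 shows it at (325,210), with black splines around the nose. Next I measure the axis and the spline angles.

```bash
python3 - <<'E'
from rect import *
for k,fn in enumerate(('wrist2','wrist3')):
    im,d,m=load(fn)
    # rim circle at z=.102 from depth
    v,u=np.mgrid[30:300,140:420]; P=world(m,np.c_[u.ravel(),v.ravel()],d[v,u].ravel())
    s=(np.hypot(P[:,0]-.53,P[:,1]-.163)<.075)&(np.abs(P[:,2]-.1015)<.004)&(np.hypot(P[:,0]-.53,P[:,1]-.163)>.05)
    from scipy.optimize import least_squares
    Q=P[s]; r=least_squares(lambda p:np.hypot(Q[:,0]-p[0],Q[:,1]-p[1])-p[2],[.53,.163,.06],loss='soft_l1',f_scale=.001); print(fn,'rim',r.x,len(Q))
    N=P[(np.hypot(P[:,0]-.53,P[:,1]-.163)<.03)&(P[:,2]>.132)]; print('nose',len(N),N.mean(0),N[:,2].max())
    for z,l in((.128,'s'),(.14,'n'),(.102,'r')):
        h=.02 if l!='r' else .08
        t=topdown(im,m,.53,.163,z,h,h/250)
        cv2.imwrite(f'pics/td_{fn}_{l}.png',t[:,:,::-1])
a=[cv2.imread(f'pics/td_{f}_{l}.png') for f in('wrist2','wrist3') for l in 'sr']
b=np.vstack([np.hstack(a[:2]),np.hstack(a[2:])]); cv2.imwrite('pics/td_all.png',cv2.resize(b,(600,600),interpolation=cv2.INTER_AREA))
E
```

```text
wrist2 rim [0.53296566 0.16063191 0.06045406] 3975
nose 334 [0.53432119 0.15992514 0.13836323] 0.14217527814169253
wrist3 rim [0.53252427 0.16103767 0.06052595] 3161
nose 281 [0.53394559 0.16159752 0.13822195] 0.1422269983707529
```

View pics/td_all.png

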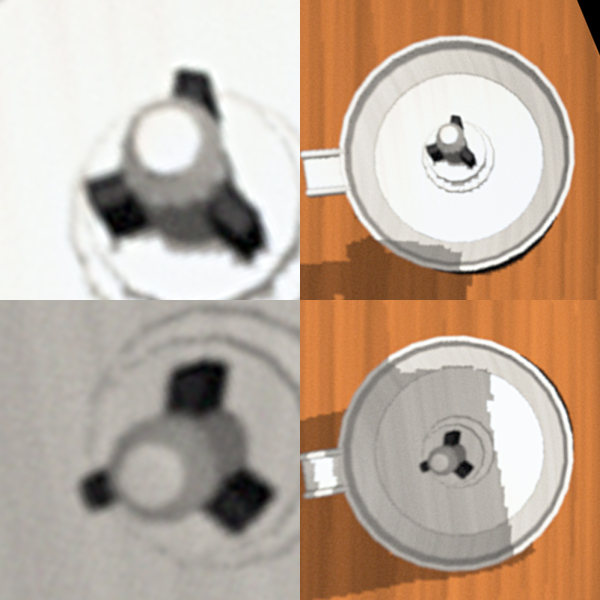

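View pics/td_wrist3_s.png

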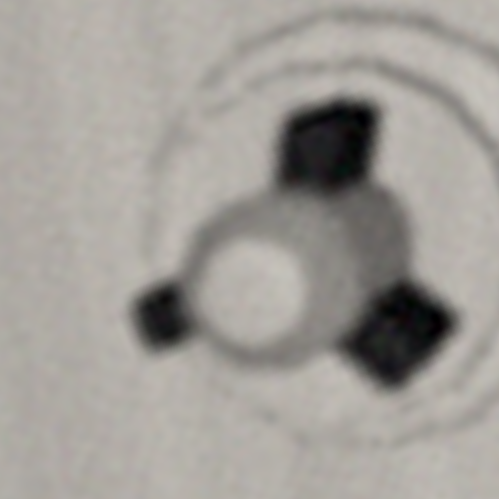

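```bash
cat > fitsp.py <<'E'
from rect import *
from scipy.optimize import minimize
S=8
def render(m,x,y,ph,dz,box):
    x0,x1,y0,y1=box; img=np.zeros(((y1-y0)*S,(x1-x0)*S),np.uint8)
    pj=lambda P:((project(m,P)-[x0-.0,y0-.0]+.5)*S).astype(np.int32)
    a=np.linspace(0,2*np.pi,40)
    cyl=lambda za,zb:np.vstack([np.c_[x+.007*np.cos(a),y+.007*np.sin(a),np.full(40,z)] for z in(za,zb)])
    C=-np.array(m['R']).T@np.array(m['t']).ravel(); cd=np.arctan2(C[1]-y,C[0]-x)
    def spl(k):
        an=ph+k*2*np.pi/3; e=np.array([np.cos(an),np.sin(an)]); n=np.array([-e[1],e[0]])
        return np.array([[x+e[0]*r+n[0]*w,y+e[1]*r+n[1]*w,z] for r in(.005,.013) for w in(-.0025,.0025) for z in(.108+dz,.128+dz)])
    far=[k for k in range(3) if np.cos(ph+k*2*np.pi/3-cd)<0.0]
    fill=lambda P,c:cv2.fillConvexPoly(img,cv2.convexHull(pj(P)),c)
    for k in far: fill(spl(k),255)
    fill(cyl(.108+dz,.128+dz),0)
    for k in range(3):
        if k not in far: fill(spl(k),255)
    fill(cyl(.128+dz,.1395+dz),0)
    return cv2.GaussianBlur(cv2.resize(img,(x1-x0,y1-y0),interpolation=cv2.INTER_AREA),(0,0),.6)/255.
def fit(fn,x,y,thr=(20,120),dz=0):
    im,d,m=load(fn); c=project(m,[x,y,.125])[0].astype(int); b=(c[0]-32,c[0]+32,c[1]-32,c[1]+32)
    g=cv2.cvtColor(im,cv2.COLOR_RGB2GRAY)[b[2]:b[3],b[0]:b[1]].astype(float)
    t=np.clip((thr[1]-g)/(thr[1]-thr[0]),0,1)
    best=[]
    f=lambda p:((render(m,p[0],p[1],p[2],dz,b)-t)**2).sum()
    for p0 in np.radians(np.arange(0,120,15)):
        r=minimize(f,[x,y,p0],method='Nelder-Mead',options=dict(initial_simplex=[[x,y,p0],[x+.003,y,p0],[x,y+.003,p0],[x,y,p0+.25]],xatol=1e-5,fatol=1e-3)); best.append((r.fun,*r.x[:2],np.degrees(r.x[2])%120))
    best.sort(); return best[:3],t,render(m,*best[0][1:3],np.radians(best[0][3]),dz,b)
E
python3 - <<'E'
from fitsp import *
o=[]
for fn in('wrist2','wrist3'):
    b,t,r=fit(fn,.5327,.1608); print(fn,np.round(b,4),(t**2).sum()); o.append(np.hstack([t,r]))
cv2.imwrite('pics/fit1.png',cv2.resize((np.vstack(o)*255).astype(np.uint8),None,fx=4.5,fy=4.5,interpolation=cv2.INTER_NEAREST))
E
```

```text
wrist2 [[80.3598  0.5332  0.1612 80.7593]
 [80.9067  0.5332  0.1613 80.2128]
 [80.9553  0.5333  0.1611 80.1015]] 138.9516
wrist3 [[41.5196  0.5331  0.1611 80.3904]
 [41.78    0.5331  0.1611 79.8956]
 [41.8308  0.5332  0.161  80.8061]] 141.4518
```

View pics/fit1.png

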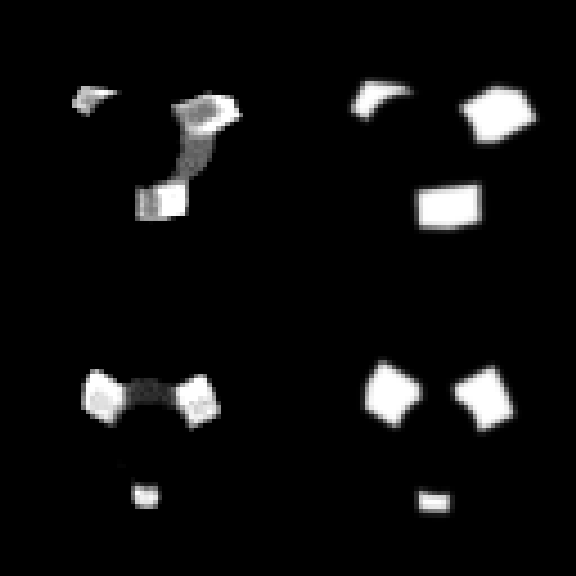

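Both views agree: spindle axis (0.533, 0.161), splines at 80.4 degrees (mod 120). Next I refine the reamer's fin yaw.

```bash
python3 - <<'E'
from rect import *
im,d,m=load('wrist1'); g=cv2.cvtColor(im,cv2.COLOR_RGB2GRAY).astype(np.float32)
cx,cy=.517,-.1165
def samp(r,z):
    a=np.radians(np.arange(0,360,1.)); uv=project(m,np.c_[cx+r*np.cos(a),cy+r*np.sin(a),np.full(360,z)]).astype(np.float32)
    return cv2.remap(g,uv[:,0].reshape(1,-1),uv[:,1].reshape(1,-1),cv2.INTER_CUBIC)[0]
for r,z in((.021,.0625),(.019,.0625),(.014,.079),(.010,.086)):
    p=samp(r,z); 
    print(r,z)
    for c0 in(352,112,232): print('  ',c0,np.round(np.take(p,np.arange(c0-20,c0+21,2)%360)).astype(int))
t=topdown(im,m,cx,cy,.0625,.03,.0001); cv2.imwrite('pics/r62.png',t[:,:,::-1])
# depth map of heights
v,u=np.mgrid[145:215,300:380];P=world(m,np.c_[u.ravel(),v.ravel()],d[v,u].ravel())
R=np.hypot(P[:,0]-cx,P[:,1]-cy);A=np.degrees(np.arctan2(P[:,1]-cy,P[:,0]-cx))%120
for lo,hi in((.010,.014),(.014,.018),(.018,.022)):
    s=(R>lo)&(R<hi); print(lo,[ (k,round(1000*np.median(P[s&(A>=k)&(A<k+8)][:,2]),1)) for k in range(0,120,8) if (s&(A>=k)&(A<k+8)).sum()])
E
```

```text
0.021 0.0625
   352 [255 255 255 255 255 254 247 233 217 201 190 192 232 255 256 253 248 244
 244 244 244]
   112 [244 244 244 245 246 244 234 205 167 155 148 151 171 200 226 242 247 247
 246 246 247]
   232 [244 246 246 243 244 242 218 182 172 177 182 183 198 224 241 247 244 244
 244 243 244]
0.019 0.0625
   352 [252 255 253 250 244 243 244 247 245 238 217 200 224 252 258 251 242 234
 230 226 222]
   112 [224 230 239 242 240 227 208 175 158 169 184 191 189 184 184 199 217 222
 227 231 229]
   232 [218 223 224 227 220 209 187 181 194 201 198 193 190 192 207 218 224 227
 229 230 222]
0.014 0.079
   352 [201 194 187 187 200 212 219 222 224 221 210 198 187 177 175 181 190 200
 209 214 212]
   112 [184 187 187 182 177 174 177 183 193 202 209 210 204 195 188 177 169 169
 175 174 172]
   232 [166 167 168 166 169 176 192 208 222 226 228 230 223 211 195 178 170 169
 171 172 172]
0.01 0.086
   352 [214 214 212 212 215 223 228 231 234 236 235 232 228 222 210 201 196 200
 208 217 219]
   112 [204 200 198 200 205 214 221 224 227 229 228 227 224 216 207 199 191 188
 187 190 193]
   232 [187 185 1
[... 476 characters left out ...]
 np.float64(73.2)), (16, np.float64(74.3)), (24, np.float64(73.2)), (32, np.float64(74.0)), (40, np.float64(73.3)), (48, np.float64(72.9)), (56, np.float64(73.8)), (64, np.float64(74.3)), (72, np.float64(71.2)), (80, np.float64(74.8)), (88, np.float64(73.4)), (96, np.float64(74.3)), (104, np.float64(81.0)), (112, np.float64(80.5))]
0.018 [(0, np.float64(62.5)), (8, np.float64(62.5)), (16, np.float64(62.5)), (24, np.float64(62.4)), (32, np.float64(62.5)), (40, np.float64(62.5)), (48, np.float64(62.3)), (56, np.float64(62.4)), (64, np.float64(62.6)), (72, np.float64(62.2)), (80, np.float64(62.3)), (88, np.float64(62.1)), (96, np.float64(62.6)), (104, np.float64(74.2)), (112, np.float64(71.2))]
```

View pics/r62.png

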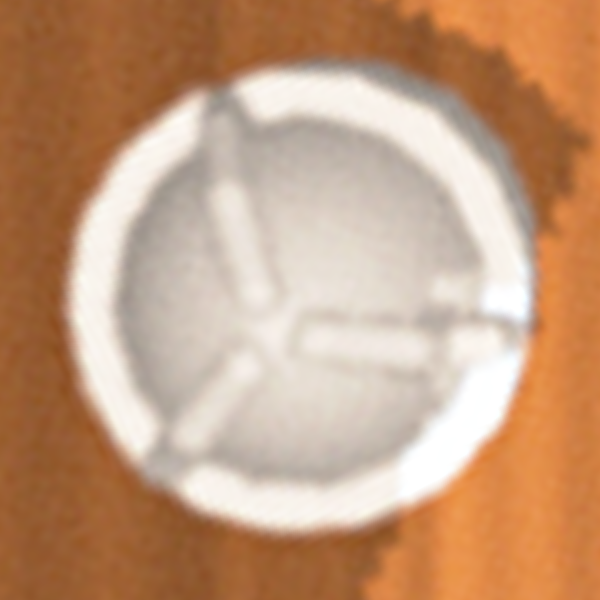

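```bash
python3 - <<'E'
from rect import *
im,d,m=load('wrist1'); cx,cy=.517,-.1165
v,u=np.mgrid[145:215,300:380];P=world(m,np.c_[u.ravel(),v.ravel()],d[v,u].ravel())
R=np.hypot(P[:,0]-cx,P[:,1]-cy);A=np.arctan2(P[:,1]-cy,P[:,0]-cx)
for lo,hi,zt in((.009,.012,.0845),(.012,.014,.082),(.014,.016,.078),(.016,.018,.073),(.018,.021,.066),(.009,.021,None)):
    z0=zt if zt else np.interp(R,[.0105,.013,.015,.017,.0195],[.0845,.082,.078,.073,.066])
    s=(R>lo)&(R<hi)&(P[:,2]>z0)&(P[:,2]<.095); a=A[s]; print(lo,s.sum(),np.degrees(np.angle(np.exp(3j*a).mean()))/3, [round(float(np.degrees(np.median((a[np.cos(a-c)>.7]-c+np.pi)%(2*np.pi)-np.pi))),1) for c in np.radians([-9,111,231])])
for r,z in((.0105,.0875),(.013,.0855),(.015,.083)):
    pass
E
```

```text
0.009 65 -8.602958528415842 [2.1, -0.3, 0.2]
0.012 37 -9.60196679293072 [-1.2, -2.5, 0.2]
0.014 34 -9.378746481059983 [1.0, -1.5, -1.3]
0.016 54 -9.474988131600966 [0.7, -1.0, 0.8]
0.018 51 -9.258190790963095 [2.0, -2.1, 0.7]
0.009 223 -9.07866729461555 [0.7, -1.3, 0.2]
```

Reamer yaw is -9.1 degrees, so it needs to turn about -30.5 degrees to mesh, which is +30.5 about tool z. I go back over the reamer.

Call:
jog_arm(
  commands=[
    [[-0.018,0.043,0],[0,0,0],1],
    [[-0.018,0.043,0],[0,0,0],1],
    [[-0.018,0.043,0],[0,0,0],1],
    [[-0.018,0.043,0],[0,0,0],1],
    [[-0.016,0.042,0],[0,0,0],1],
  ],
)

```text
t: 3.45
tool_pos: [0.5085, -0.0887, 0.2324]
ee_rot: [[0.921, 0.389, 0.005], [0.389, -0.921, -0.008], [0.001, 0.009, -1.0]]
wrist_force: [1.4, 0.2, -0.6]
gripper_width: 1.0
```

Call:
jog_arm(
  commands=[
    [[-0.012,0.036,0],[0,0,0],1],
    [[0,0,0],[0,0,0],1],
    [[0,0,0],[0,0,0],1],
  ],
)

```text
t: 3.75
tool_pos: [0.5077, -0.139, 0.233]
ee_rot: [[0.927, 0.376, 0.004], [0.376, -0.927, -0.009], [0.001, 0.01, -1.0]]
wrist_force: [-0.3, 0.7, 0.6]
gripper_width: 1.0
```

```bash
cat > to.py <<'E'
import sys
from h import *
s=env.sense(); R=np.array(s['ee_rot']); p=np.array(s['tool_pos'])
T=np.array([float(a) for a in sys.argv[1:4]])
yaw=np.degrees(np.arctan2(R[1,0],R[0,0]))
print('t',s['t'],'pos',np.round(p,4),'yaw',round(yaw,2),'tilt z',np.round(R[:,2],4),'F',np.round(s['wrist_force'],1),'grip',round(s['gripper_width'],3),'j6',round(s['joints'][5],1))
print('tool delta',np.round(R.T@(T-p),4))
# rotvec (deg, tool) to pointing straight down at desired yaw
y=np.radians(float(sys.argv[4])) if len(sys.argv)>4 else np.radians(yaw)
D=np.array([[np.cos(y),np.sin(y),0],[np.sin(y),-np.cos(y),0],[0,0,-1]])
print('rotvec',np.round(np.degrees(cv2.Rodrigues(R.T@D)[0].ravel()),2))
E
python3 to.py .517 -.1165 .035
```

```text
t 3.75 pos [ 0.5077 -0.139   0.233 ] yaw 22.09 tilt z [ 0.0043 -0.0089 -1.    ] F [-0.3  0.7  0.6] grip 1.0 j6 45.8
tool delta [ 0.017  -0.0193  0.1978]
rotvec [ 0.57 -0.04 -0.  ]
```

Call:
jog_arm(
  commands=[
    [[0.017,-0.019,0.01],[0.57,0,0],1],
    [[0,0,0.04],[0,0,0],1],
    [[0,0,0.02],[0,0,0],1],
    [[0,0,0.0],[0,0,0],1],
  ],
)

```text
t: 4.15
tool_pos: [0.5147, -0.1155, 0.1625]
ee_rot: [[0.928, 0.373, 0.003], [0.373, -0.928, -0.0], [0.003, 0.001, -1.0]]
wrist_force: [0.2, -0.2, 0.4]
gripper_width: 1.003
```

```bash
python3 to.py .517 -.1165 .035
```

```text
t 4.15 pos [ 0.5147 -0.1155  0.1625] yaw 21.87 tilt z [ 2.9e-03 -3.0e-04 -1.0e+00] F [ 0.2 -0.2  0.4] grip 1.003 j6 48.2
tool delta [0.0015 0.0016 0.1275]
rotvec [ 0.08 -0.15 -0.  ]
```

Call:
jog_arm(
  commands=[
    [[0.002,0.002,0.02],[0,0,0],1],
    [[0.0,0,0.01],[0,0,0],1],
    [[0.0,0,0.0],[0,0,0],1],
  ],
)

```text
t: 4.45
tool_pos: [0.5173, -0.1164, 0.1341]
ee_rot: [[0.928, 0.373, 0.004], [0.373, -0.928, -0.001], [0.004, 0.002, -1.0]]
wrist_force: [0.1, 0.3, 0.2]
gripper_width: 1.004
```

```bash
python3 to.py .517 -.1165 .035; python3 - <<'E'
from h import *
im,d,m=snap('wrist','wrist4')
v,u=np.mgrid[200:440,220:430]; P=world(m,np.c_[u.ravel(),v.ravel()],d[v,u].ravel())
b=P[(P[:,2]>.058)&(P[:,2]<.066)&(np.hypot(P[:,0]-.517,P[:,1]+.1165)<.03)]
print(len(b),cv2.minEnclosingCircle(b[:,:2].astype(np.float32)))
E
```

```text
t 4.45 pos [ 0.5173 -0.1164  0.1341] yaw 21.91 tilt z [ 4.3e-03 -9.0e-04 -1.0e+00] F [0.1 0.3 0.2] grip 1.004 j6 48.2
tool delta [-0.0007 -0.0002  0.0991]
rotvec [ 0.14 -0.21 -0.  ]
992 ((0.5180516839027405, -0.1149514764547348), 0.023085039108991623)
```

View pics/wrist4.png

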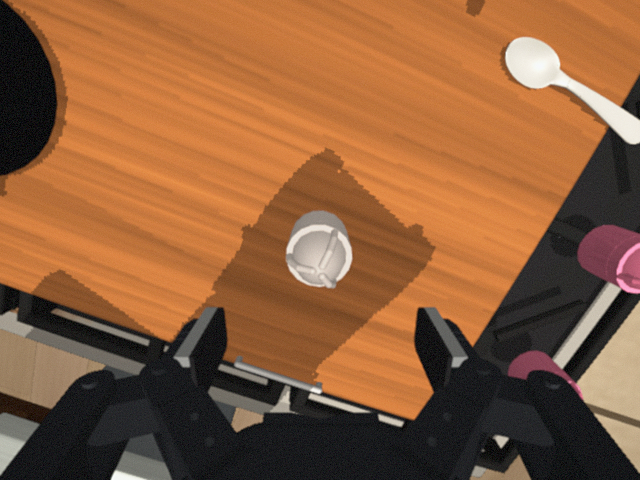

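The reamer is centred between the fingers at (319,250). The close view puts it at (0.518, -0.115), about 1 mm from the first estimate. I use the middle value and descend.

Call:
jog_arm(
  commands=[
    [[0.001,-0.001,0.035],[0.1,-0.2,0],1],
    [[0,0,0.035],[0,0,0],1],
    [[0,0,0.02],[0,0,0],1],
    [[0,0,0],[0,0,0],1],
  ],
)

```text
t: 4.9
tool_pos: [0.5214, -0.1162, 0.0478]
ee_rot: [[0.928, 0.373, 0.01], [0.373, -0.928, -0.004], [0.008, 0.008, -1.0]]
wrist_force: [-1.1, -0.2, -1.2]
gripper_width: 0.998
```

```bash
python3 to.py .5178 -.1155 .035
```

```text
t 4.9 pos [ 0.5214 -0.1162  0.0478] yaw 21.92 tilt z [ 0.0103 -0.0041 -0.9999] F [-1.1 -0.2 -1.2] grip 0.998 j6 48.5
tool delta [-0.0032 -0.0021  0.0127]
rotvec [ 0.44 -0.46 -0.  ]
```

Call:
jog_arm(
  commands=[
    [[-0.003,-0.002,0.012],[0.44,-0.46,0],1],
    [[0,0,0],[0,0,0],1],
  ],
)

```text
t: 5.1
tool_pos: [0.5187, -0.1157, 0.0373]
ee_rot: [[0.928, 0.373, 0.002], [0.373, -0.928, -0.001], [0.001, 0.001, -1.0]]
wrist_force: [-0.6, 0.3, 0.0]
gripper_width: 1.002
```

```bash
python3 to.py .5178 -.1155 .035; python3 - <<'E'
from h import *
im,d,m=snap('wrist','wrist5')
v,u=np.mgrid[200:480,200:450]; P=world(m,np.c_[u.ravel(),v.ravel()],d[v,u].ravel())
b=P[(P[:,2]>.058)&(P[:,2]<.066)&(np.hypot(P[:,0]-.517,P[:,1]+.1165)<.028)]
print(len(b),cv2.minEnclosingCircle(b[:,:2].astype(np.float32)))
E
```

```text
t 5.1 pos [ 0.5187 -0.1157  0.0373] yaw 21.93 tilt z [ 1.6e-03 -5.0e-04 -1.0e+00] F [-0.6  0.3  0. ] grip 1.002 j6 48.4
tool delta [-0.0007 -0.0006  0.0023]
rotvec [ 0.06 -0.07 -0.  ]
2479 ((0.5187522768974304, -0.11525540798902512), 0.023280290886759758)
```

View pics/wrist5.png

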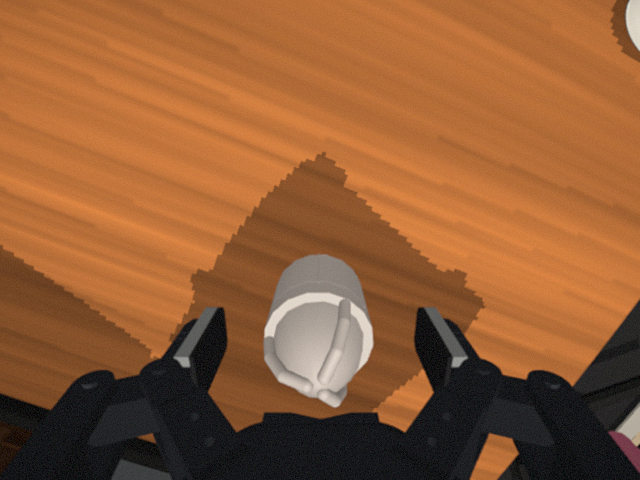

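The reamer at (319,350) is centred between the pads. I go 4 mm lower and close.

Call:
jog_arm(
  commands=[
    [[0,0,0.005],[0,0,0],1],
    [[0,0,0],[0,0,0],0],
    [[0,0,0],[0,0,0],0],
    [[0,0,0],[0,0,0],0],
    [[0,0,0],[0,0,0],0],
  ],
)

```text
t: 5.65
tool_pos: [0.5206, -0.1163, 0.0357]
ee_rot: [[0.928, 0.373, 0.007], [0.373, -0.928, -0.003], [0.006, 0.005, -1.0]]
wrist_force: [-0.7, 0.3, -1.3]
gripper_width: 0.517
```

Call:
jog_arm(
  commands=[
    [[0,0,0],[0,0,0],0],
    [[0,0,0],[0,0,0],0],
    [[0,0,0],[0,0,0],0],
  ],
)

```text
t: 5.95
tool_pos: [0.5206, -0.1163, 0.0358]
ee_rot: [[0.928, 0.373, 0.008], [0.373, -0.928, -0.003], [0.006, 0.005, -1.0]]
wrist_force: [0.7, 0.4, -1.4]
gripper_width: 0.521
```

```bash
python3 to.py .5178 -.1155 .033
```

```text
t 5.95 pos [ 0.5206 -0.1163  0.0358] yaw 21.92 tilt z [ 0.0077 -0.0027 -1.    ] F [ 0.7  0.4 -1.4] grip 0.521 j6 48.4
tool delta [-0.0023 -0.0018  0.0027]
rotvec [ 0.31 -0.35 -0.  ]
```

Gripped at an opening of 0.52, about 44 mm. I lift.

Call:
jog_arm(
  commands=[
    [[0,0,-0.02],[0,0,0],0],
    [[0,0,-0.04],[0,0,0],0],
    [[0,0,-0.045],[0,0,0],0],
    [[0,0,-0.045],[0,0,0],0],
    [[0,0,0],[0,0,0],0],
  ],
)

```text
t: 6.45
tool_pos: [0.5189, -0.1158, 0.1894]
ee_rot: [[0.928, 0.373, 0.003], [0.373, -0.928, -0.001], [0.003, 0.002, -1.0]]
wrist_force: [0.4, 0.7, -1.2]
gripper_width: 0.524
```

```bash
python3 to.py .5331 .1611 .2 -8.6; python3 - <<'E'
from h import *
im,d,m=snap('wrist','wrist6')
E
```

```text
t 6.45 pos [ 0.5189 -0.1158  0.1894] yaw 21.92 tilt z [ 0.0032 -0.0011 -1.    ] F [ 0.4  0.7 -1.2] grip 0.524 j6 48.4
tool delta [ 0.1165 -0.2516 -0.0108]
rotvec [ 0.08 -0.18 30.52]
```

View pics/wrist6.png

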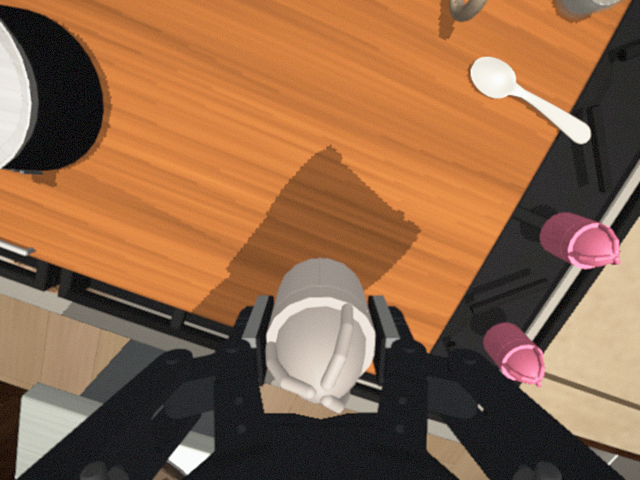

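The reamer is held and clear of the board. Next I measure its place in the tool frame.

```bash
cat > held.py <<'E'
from h import *
from scipy.optimize import least_squares
import sys
def held(fn):
    im,d,m=load(fn); s=np.load('pics/'+fn+'_s.npz') ; R,p=s['R'],s['p']
    v,u=np.mgrid[240:425,255:385]; P=world(m,np.c_[u.ravel(),v.ravel()],d[v,u].ravel())
    col=im[v,u].reshape(-1,3).astype(int); w=(col.min(1)>120)&(col.max(1)-col.min(1)<40)
    T=(P-p)@R; T=T[w]  # tool frame
    k=(np.hypot(T[:,0],T[:,1])<.03)&(T[:,2]<.02)&(T[:,2]>-.08); T=T[k]
    # annulus plane: histogram of z
    h,e=np.histogram(T[:,2],np.arange(-.07,.02,.001)); 
    # barrel side pts below the rim: fit circle r=23
    b=T[(T[:,2]>-.023)]; r=least_squares(lambda q:np.hypot(b[:,0]-q[0],b[:,1]-q[1])-.023,[0,0],loss='soft_l1',f_scale=.0007)
    print('barrel side fit (tool x,y)',np.round(r.x,4),len(b))
    print([(round(e[i],3),int(h[i])) for i in range(len(h)) if h[i]>60])
    zr=e[np.argmax(np.where((e[:-1]>-.04)&(e[:-1]<-.015),h,0))]+.0005
    a=T[np.abs(T[:,2]-zr)<.0015]; print('rim z',zr,'encl',cv2.minEnclosingCircle(a[:,:2].astype(np.float32)),'top z',np.percentile(T[:,2],1))
    c=r.x
    for c in(r.x,np.array(cv2.minEnclosingCircle(a[:,:2].astype(np.float32))[0])):
        rr=np.hypot(T[:,0]-c[0],T[:,1]-c[1]); A=np.arctan2(T[:,1]-c[1],T[:,0]-c[0]); H=zr-T[:,2]
        z0=np.interp(rr,[.0105,.013,.015,.017,.0195],[.0225,.02,.016,.011,.004]); q=(rr>.009)&(rr<.021)&(H>z0)
        yaw=np.degrees(np.angle(np.exp(3j*A[q]).mean()))/3
        yt=np.degrees(np.arctan2(R[1,0],R[0,0])); print('fin angle in tool',yaw,'-> world',(yt-yaw)%120,q.sum())
if __name__=='__main__': held(sys.argv[1])
E
python3 - <<'E'
from h import *
s=env.sense(); np.savez('pics/wrist6_s.npz',R=s['ee_rot'],p=s['tool_pos'])
from held import held; held('wrist6')
E
```

```text
barrel side fit (tool x,y) [-0.0022 -0.0002] 2775
[(np.float64(-0.055), 178), (np.float64(-0.054), 301), (np.float64(-0.053), 337), (np.float64(-0.052), 360), (np.float64(-0.051), 382), (np.float64(-0.05), 403), (np.float64(-0.049), 441), (np.float64(-0.048), 326), (np.float64(-0.047), 296), (np.float64(-0.046), 309), (np.float64(-0.045), 297), (np.float64(-0.044), 304), (np.float64(-0.043), 343), (np.float64(-0.042), 331), (np.float64(-0.041), 348), (np.float64(-0.04), 318), (np.float64(-0.039), 237), (np.float64(-0.038), 205), (np.float64(-0.037), 204), (np.float64(-0.036), 200), (np.float64(-0.035), 213), (np.float64(-0.034), 195), (np.float64(-0.033), 179), (np.float64(-0.032), 212), (np.float64(-0.031), 195), (np.float64(-0.03), 194), (np.float64(-0.029), 185), (np.float64(-0.028), 653), (np.float64(-0.027), 921), (np.float64(-0.026), 235), (np.float64(-0.025), 115), (np.float64(-0.024), 108), (np.float64(-0.023), 88), (np.float64(-0.022), 110), (np.float64(-0.021), 102), (np.float64(-0.02), 84), (np.float64(-0.019), 98), (np.float64(-0.018), 77), (np.float64(-0.017), 72), (np.float64(-0.016), 115), (np.float64(-0.015), 95), (np.float64(-0.014), 89), (np.float64(-0.013), 75), (np.float64(-0.012), 94), (np.float64(-0.011), 67), (np.float64(-0.01), 89), (np.float64(-0.008), 84), (np.float64(-0.007), 79), (np.float64(-0.006), 70), (np.float64(-0.005), 79), (np.float64(-0.004), 67), (np.float64(-0.003), 71), (np.float64(-0.002), 67), (np.float64(0.0), 78), (np.float64(0.002), 62), (np.float64(0.003), 61), (np.float64(0.005), 66), (np.float64(0.007), 61), (np.float64(0.011), 63)]
rim z -0.026499999999999968 encl ((-0.0013506385730579495, 9.002999286167324e-05), 0.023159097880125046) top z -0.05435714269512013
fin angle in tool 29.805820043704923 -> world 112.10756509306339 1715
fin angle in tool 30.63593996353926 -> world 111.27744517322905 1488
```

The reamer sits at tool x -1.8 mm, y about 0, with its foot 17 mm below the TCP. Earlier pictures carried a small pose lag because the arm was still creeping, which puts the spindle near (0.5335, 0.163). I turn now, then re-look at the spindle standing still.

Call:
jog_arm(
  commands=[
    [[0,0,0],[0,0,7.7],0],
    [[0,0,0],[0,0,7.7],0],
    [[0,0,0],[0,0,7.7],0],
    [[0,0,0],[0,0,7.7],0],
    [[0,0,0],[0,0,0],0],
  ],
)

```text
t: 7.0
tool_pos: [0.5153, -0.1147, 0.1805]
ee_rot: [[0.985, -0.174, -0.008], [-0.174, -0.985, 0.003], [-0.009, -0.002, -1.0]]
wrist_force: [0.4, -0.1, -0.9]
gripper_width: 0.526
```

```bash
sed -i 's/    im,d=cams.get_image(name); m=cams.camera_model(name)/    m=cams.camera_model(name); s=env.sense(); im,d=cams.get_image(name)\n    np.savez("pics\/"+fn+"_s.npz",R=s["ee_rot"],p=s["tool_pos"])/' h.py; python3 to.py .475 .172 .19 -8.8
```

```text
t 7.0 pos [ 0.5153 -0.1147  0.1805] yaw -10.02 tilt z [-0.0085  0.0031 -1.    ] F [ 0.4 -0.1 -0.9] grip 0.526 j6 80.3
tool delta [-0.0896 -0.2753 -0.0083]
rotvec [-0.09  0.51 -1.22]
```

Call:
jog_arm(
  commands=[
    [[-0.015,-0.046,-0.003],[-0.1,0.5,-1.2],0],
    [[-0.015,-0.046,-0.003],[0,0,0],0],
    [[-0.015,-0.046,-0.003],[0,0,0],0],
    [[-0.015,-0.046,-0.003],[0,0,0],0],
    [[-0.015,-0.046,-0.003],[0,0,0],0],
  ],
)

```text
t: 7.5
tool_pos: [0.474, 0.1262, 0.19]
ee_rot: [[0.99, -0.141, -0.008], [-0.141, -0.99, -0.0], [-0.008, 0.001, -1.0]]
wrist_force: [0.4, 0.5, -1.9]
gripper_width: 0.519
```

Call:
jog_arm(
  commands=[
    [[-0.005,-0.015,-0.003],[0,0,0],0],
    [[0,0,0],[0,0,0],0],
    [[0,0,-0.001],[0,0,0],0],
    [[0,0,-0.001],[0,0,0],0],
  ],
)

```text
t: 7.9
tool_pos: [0.4686, 0.1463, 0.1923]
ee_rot: [[0.993, -0.121, -0.013], [-0.121, -0.993, -0.001], [-0.013, 0.002, -1.0]]
wrist_force: [0.8, -0.6, -0.5]
gripper_width: 0.521
```

```bash
python3 to.py .475 .172 .19 -8.8; python3 - <<'E'
from h import *
im,d,m=snap('wrist','wrist7'); s=env.sense(); print(s['tool_pos'],s['dq'])
from held import held; held('wrist7')
from fitsp import *
for dz in(0,):
    b,t,r=fit('wrist7',.5335,.163,dz=dz); print(np.round(b,4),(t**2).sum())
cv2.imwrite('pics/fit7.png',cv2.resize((np.hstack([t,r])*255).astype(np.uint8),None,fx=5,fy=5,interpolation=cv2.INTER_NEAREST))
E
```

```text
t 7.9 pos [0.4686 0.1463 0.1923] yaw -6.97 tilt z [-1.280e-02 -6.000e-04 -9.999e-01] F [ 0.8 -0.6 -0.5] grip 0.521 j6 106.5
tool delta [ 0.0033 -0.0263  0.0022]
rotvec [0.14 0.72 1.83]
[0.46864475 0.14609074 0.19239903] [-0.38126338 -0.15888205 -0.13422501 -0.01460256 -0.03389385  0.83305898]
barrel side fit (tool x,y) [-0.0023 -0.0002] 785
[(np.float64(-0.055), 184), (np.float64(-0.054), 303), (np.float64(-0.053), 348), (np.float64(-0.052), 343), (np.float64(-0.051), 367), (np.float64(-0.05), 410), (np.float64(-0.049), 392), (np.float64(-0.048), 300), (np.float64(-0.047), 303), (np.float64(-0.046), 270), (np.float64(-0.045), 296), (np.float64(-0.044), 310), (np.float64(-0.043), 320), (np.float64(-0.042), 319), (np.float64(-0.041), 314), (np.float64(-0.04), 305), (np.float64(-0.039), 209), (np.float64(-0.038), 196), (np.float64(-0.037), 172), (np.float64(-0.036), 202), (np.float64(-0.035), 173), (np.float64(-0.034), 200), (np.float64(-0.033), 175), (np.float64(-0.032), 166), (np.float64(-0.031), 186), (np.float64(-0.03), 171), (np.float64(-0.029), 196), (np.float64(-0.028), 651), (np.float64(-0.027), 939), (np.float64(-0.026), 187), (np.float64(-0.016), 75)]
rim z -0.026499999999999968 encl ((-0.0010393434204161167, 0.0002514014486223459), 0.02312169410288334) top z -0.054510133697843514
fin angle in tool 30.01726516509242 -> world 83.01595603696441 1508
fin angle in tool 30.426054633559772 -> world 82.60716656849706 1283
[[74.7605  0.5336  0.163  80.5682]
 [74.9544  0.5334  0.163  79.9886]
 [75.2237  0.5334  0.1631 80.1712]] 119.86260000000001
```

View pics/wrist7.png

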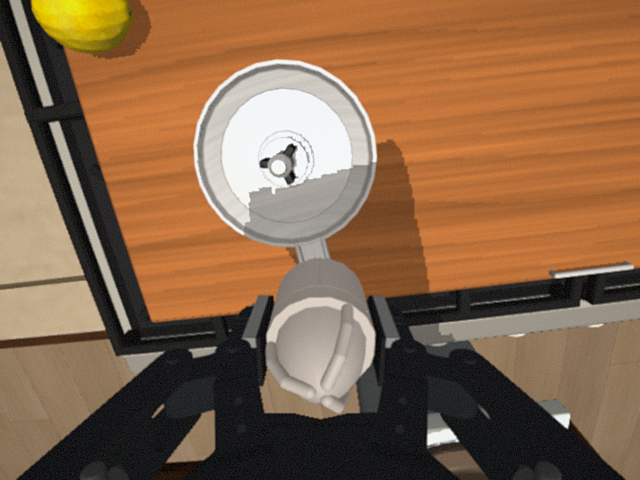

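View pics/fit7.png

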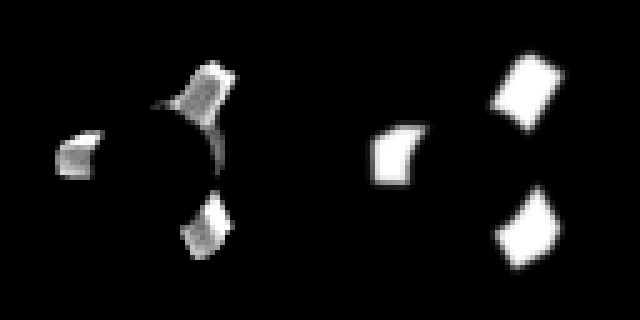

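The wrist view shows the spindle at (281,166), with the held reamer below it. The standing-still fit gives spindle (0.5335, 0.163) with splines at 80.4 degrees. The TCP goal is (0.535, 0.163) at tool yaw -9.1.

Call:
jog_arm(
  commands=[
    [[0,0,0],[0.1,0.7,2.1],0],
    [[0.032,-0.013,0.008],[0,0,0],0],
    [[0.032,-0.013,0.008],[0,0,0],0],
    [[0,0,-0.001],[0,0,0],0],
  ],
)

```text
t: 8.35
tool_pos: [0.539, 0.1572, 0.1765]
ee_rot: [[0.987, -0.163, -0.0], [-0.163, -0.987, -0.001], [0.0, 0.001, -1.0]]
wrist_force: [-1.2, -0.6, -0.6]
gripper_width: 0.522
```

```bash
python3 to.py .5351 .1627 .175 -9.1
```

```text
t 8.35 pos [0.539  0.1572 0.1765] yaw -9.4 tilt z [-0.e+00 -9.e-04 -1.e+00] F [-1.2 -0.6 -0.6] grip 0.522 j6 109.0
tool delta [-0.0047 -0.0048  0.0015]
rotvec [ 0.05 -0.01 -0.3 ]
```

Call:
jog_arm(
  commands=[
    [[-0.004,-0.005,-0.001],[0,0,-0.3],0],
    [[0,0,-0.001],[0,0,0],0],
  ],
)

```text
t: 8.55
tool_pos: [0.5354, 0.1612, 0.1778]
ee_rot: [[0.987, -0.16, -0.002], [-0.16, -0.987, -0.001], [-0.002, 0.002, -1.0]]
wrist_force: [0.2, 0.4, -2.3]
gripper_width: 0.518
```

```bash
python3 to.py .5351 .1627 .175 -9.1
```

```text
t 8.55 pos [0.5354 0.1612 0.1778] yaw -9.19 tilt z [-0.0022 -0.0014 -1.    ] F [ 0.2  0.4 -2.3] grip 0.518 j6 109.2
tool delta [-0.0005 -0.0014  0.0028]
rotvec [ 0.1   0.11 -0.09]
```

Call:
jog_arm(
  commands=[
    [[-0.001,-0.002,0.005],[0.1,0.1,0],0],
    [[0,0,0],[0,0,0],0],
  ],
)

```text
t: 8.75
tool_pos: [0.5336, 0.1629, 0.173]
ee_rot: [[0.987, -0.16, 0.0], [-0.16, -0.987, 0.0], [0.0, -0.0, -1.0]]
wrist_force: [-1.3, 0.1, -0.7]
gripper_width: 0.521
```

```bash
python3 to.py .5351 .1627 .157 -9.1; python3 - <<'E'
from h import *
o=[]
s=env.sense(); R=np.array(s['ee_rot']);p=np.array(s['tool_pos'])
for c,x,y in(('scene',200,210),('side',260,240)):
    im,d,m=snap(c,c+'8'); im=im.copy()
    o.append(cv2.resize(im[y:y+110,x:x+100],None,fx=4,fy=4,interpolation=cv2.INTER_CUBIC))
    N=project(m,[.5335,.163,.140])[0]; F=project(m,p+R@[-.0016,0,.017])[0]
    for q,cl in((N,(255,0,0)),(F,(0,255,0))): cv2.circle(o[-1],tuple(((q-[x,y]+.5)*4).astype(int).tolist()),4,cl,1)
    print(c,N,F)
cv2.imwrite('pics/v8.png',np.hstack(o)[:,:,::-1])
E
```

```text
t 8.75 pos [0.5336 0.1629 0.173 ] yaw -9.2 tilt z [ 3.e-04  2.e-04 -1.e+00] F [-1.3  0.1 -0.7] grip 0.521 j6 109.4
tool delta [0.0015 0.     0.016 ]
rotvec [-0.02 -0.02 -0.1 ]
scene [245.77756427 288.38143839] [245.62874651 281.88155029]
side [307.4316978  321.55264822] [307.95666382 315.32694827]
```

View pics/v8.png

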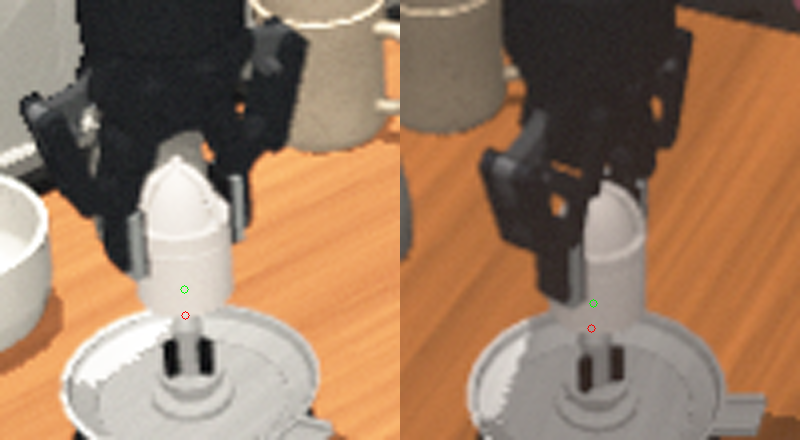

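Both views show the reamer foot hovering over the nose: scene (246,288), side (307,321). I check the relative centring more precisely in these two pictures.

```bash
python3 - <<'E'
from h import *
for c in('scene','side'):
    im,d,m=load(c+'8'); g=cv2.cvtColor(im,cv2.COLOR_RGB2GRAY)
    for z,n in((.126,'sp'),(.132,'sp'),(.136,'sp'),(.160,'b'),(.166,'b'),(.172,'b'),(.178,'b')):
        q=project(m,[.5335,.163,z])[0]; r=int(round(q[1])); 
        w=24 if n=='b' else 14
        c0=int(round(q[0])); print(c,n,z,np.round(q,1),'col',c0-w,g[r,c0-w:c0+w+1])
E
```

```text
scene sp 0.126 [246.2 294.3] col 232 [254 254 254 255 255 255 254 220 221 210 188 122 151 163 167 167 158 131
  86 125 181 216 213 210 215 220 220 219 218]
scene sp 0.132 [246.  291.8] col 232 [234 245 252 254 255 255 255 255 255 254 212 189 190 200 204 195 184 168
 187 224 220 223 223 223 221 215 217 217 220]
scene sp 0.136 [245.9 290.1] col 232 [216 197 222 227 232 236 240 246 247 251 251 202 193 208 216 200 186 180
 201 225 226 223 224 225 222 226 219 210 199]
scene b 0.16 [245.1 279.8] col 221 [177 175 180 181 184 185 182 184 186 187 188 187 175 171 199 206 209 215
 215 217 218 220 221 223 223 222 224 222 219 215 214 216 207 206 202 191
 181 181 173 167 163 160 167 167 171 175 175 177 176]
scene b 0.166 [244.9 277.2] col 221 [187 183 180 177 176 175 177 169 133  58  53  81 125 151 144 118 157 216
 216 218 219 221 222 221 222 221 221 221 222 217 217 213 212 207 201 190
 181 177 174 177 178 180 182 181 175 164 163 166 163]
scene b 0.172 [244.7 274.6] col 221 [194 194 191 191 188 182 131  51  34  31  31  64 124 156 140 102 154 210
 212 219 215 220 222 220 222 220 223 222 221 221 218
[... 1014 characters left out ...]
 b 0.166 [307.2 311. ] col 283 [129 125 125 128 128 130 132 133 134 132 112  74  45  47  48  47  43  47
  44  71 100 105  91 112 147 155 155 155 155 153 153 151 153 149 147 144
 143 136 134 135 134 130 132 135 134 130 130 127 130]
side b 0.172 [307.2 308.5] col 283 [122 124 127 129 126 126 126 129 132 132 116  79  45  45  44  45  48  43
  45  81 103 103  91 113 145 153 154 153 154 151 156 156 152 154 148 147
 145 135 130 132 133 137 133 129 133 134 132 133 130]
side b 0.178 [307.1 306. ] col 283 [119 120 125 128 127 128 129 128 129 130 103  63  47  46  48  46  47  45
  44  80 105 103  89 112 147 155 155 154 153 155 153 152 149 147 146 144
 147 137 129 128 127 133 135 135 131 128 133 135 131]
```

```bash
python3 - <<'E'
from h import *
from scipy.optimize import least_squares
for c in('scene','side'):
    im,d,m=load(c+'8'); S=cv2.cvtColor(im,cv2.COLOR_RGB2HSV)[:,:,1]
    for z in(.158,.162,.172,.178):
        q=project(m,[.5335,.163,z])[0]; r=int(round(q[1])); c0=int(round(q[0])); print(c,z,np.round(q,1),c0-16,S[r,c0-16:c0+17])
    s=env.sense();p=np.array(s['tool_pos'])
    v,u=np.mgrid[250:320,220:330] if c=='scene' else np.mgrid[285:350,280:340]
    P=world(m,np.c_[u.ravel(),v.ravel()],d[v,u].ravel()); rr=np.hypot(P[:,0]-.532,P[:,1]-.164)
    col=im[v,u].reshape(-1,3).astype(int)
    for lo,hi,rad,mx in((.157,.192,.023,.03),(.1285,.137,.007,.012)):
        b=P[(P[:,2]>lo)&(P[:,2]<hi)&(rr<mx)&(col.min(1)>90)&((col.max(1)-col.min(1))<45)]
        f=least_squares(lambda q:np.hypot(b[:,0]-q[0],b[:,1]-q[1])-rad,[.532,.164],loss='soft_l1',f_scale=.001); print(c,rad,len(b),np.round(f.x,4),np.round(b.mean(0),4))
E
```

```text
scene 0.158 [245.2 280.7] 229 [144 141 145 143 138  76  25  22  24  21  23  23  23  20  20  20  20  21
  21  21  22  24  23  24  23  25  23  24  40  99 157 153 153]
scene 0.162 [245.  278.9] 229 [147 147 138 103  36   9  13  21  26  23  23  22  20  21  21  20  21  20
  20  24  21  21  22  22  25  24  27  26  42 104 146 150 153]
scene 0.172 [244.7 274.6] 229 [ 22  36  23  12  12  11   9  12  28  23  22  21  24  23  20  22  21  20
  19  20  21  20  22  23  22  23  26  24  51 119 148 147 149]
scene 0.178 [244.5 272. ] 229 [ 42  20  23   6  10  12   9  21  22  24  21  21  20  20  21  22  22  22
  20  21  21  23  24  23  22  22  24  28  64 136 149 146 143]
scene 0.023 365 [0.5323 0.1623] [0.5169 0.1729 0.1751]
scene 0.007 34 [0.5341 0.1619] [0.53   0.164  0.1329]
side 0.158 [307.3 314.3] 291 [163 165 168 165 158 125  64  33  58  61  57  26  14  17  24  28  26  28
  25  25  28  27  28  29  29  26  26  29  28  31 110 163 167]
side 0.162 [307.3 312.6] 291 [168 169 166 164 138  79  52  52  53  49  55  25  17  12  21  30  25  28
  26  28  27  27  30  29  29  29  26  28  29  29 112 164 168]
side 0.172 [307.2 308.5] 291 [168 167 162 127  49  69  65  64  57  66  50  21  17  19  21  30  27  27
  25  28  28  30  26  29  30  28  28  29  30  27 107 158 171]
side 0.178 [307.1 306. ] 291 [167 165 156 112  65  58  42  58  48  60  51  19  14  17  19  30  29  25
  25  27  27  25  27  30  26  29  26  27  30  30 106 158 170]
side 0.023 271 [0.5316 0.1623] [0.5195 0.1782 0.1731]
side 0.007 28 [0.5329 0.1621] [0.5304 0.1663 0.1333]
```

Depth fits from both fixed cameras give spindle minus reamer as about (+1.5, -0.3) mm. That agrees with the TCP goal. I correct and descend until the nose should enter.

Call:
jog_arm(
  commands=[
    [[0.0015,0,0.008],[0,0,0],0],
    [[0,0,0.004],[0,0,0],0],
    [[0,0,0],[0,0,0],0],
  ],
)

```text
t: 9.15
tool_pos: [0.5355, 0.1627, 0.1609]
ee_rot: [[0.987, -0.16, 0.002], [-0.16, -0.987, 0.0], [0.002, -0.001, -1.0]]
wrist_force: [0.6, -0.0, -0.3]
gripper_width: 0.521
```

```bash
python3 to.py .5351 .1627 .150 -9.1
```

```text
t 9.15 pos [0.5355 0.1627 0.1609] yaw -9.18 tilt z [ 1.7e-03  4.0e-04 -1.0e+00] F [ 0.6 -0.  -0.3] grip 0.521 j6 109.3
tool delta [-0.0004  0.      0.0109]
rotvec [-0.04 -0.09 -0.08]
```

Call:
jog_arm(
  commands=[
    [[-0.0005,0,0.005],[0,-0.1,0],0],
    [[0,0,0.003],[0,0,0],0],
    [[0,0,0.002],[0,0,0],0],
  ],
)

```text
t: 9.45
tool_pos: [0.535, 0.1628, 0.15]
ee_rot: [[0.987, -0.159, -0.0], [-0.159, -0.987, 0.001], [-0.0, -0.001, -1.0]]
wrist_force: [-0.4, -0.6, 0.1]
gripper_width: 0.525
```

```bash
python3 to.py .5351 .1627 .145 -9.1
```

```text
t 9.45 pos [0.535  0.1628 0.15  ] yaw -9.17 tilt z [-2.e-04  6.e-04 -1.e+00] F [-0.4 -0.6  0.1] grip 0.525 j6 109.3
tool delta [0.0001 0.0001 0.005 ]
rotvec [-0.03  0.02 -0.07]
```

The foot is 7 mm below the nose top with no force, so the nose has entered the bore. I go on towards the splines.

Call:
jog_arm(
  commands=[
    [[0,0,0.004],[0,0,0],0],
    [[0,0,0.004],[0,0,0],0],
    [[0,0,0.002],[0,0,0],0],
  ],
)

```text
t: 9.75
tool_pos: [0.535, 0.1628, 0.139]
ee_rot: [[0.987, -0.159, -0.0], [-0.159, -0.987, 0.001], [-0.0, -0.001, -1.0]]
wrist_force: [-0.0, -0.5, -0.6]
gripper_width: 0.521
```

```bash
python3 to.py .5351 .1627 .125 -9.1
```

```text
t 9.75 pos [0.535  0.1628 0.139 ] yaw -9.18 tilt z [-4.e-04  6.e-04 -1.e+00] F [-0.  -0.5 -0.6] grip 0.521 j6 109.3
tool delta [0.0001 0.0001 0.014 ]
rotvec [-0.03  0.03 -0.08]
```

The foot is at about 0.122, 6 mm below the spline tops, still with no force, so the slots are meshed. I slide home.

Call:
jog_arm(
  commands=[
    [[0,0,0.004],[0,0,0],0],
    [[0,0,0.004],[0,0,0],0],
    [[0,0,0.003],[0,0,0],0],
  ],
)

```text
t: 10.05
tool_pos: [0.5351, 0.1628, 0.1272]
ee_rot: [[0.987, -0.159, -0.0], [-0.159, -0.987, 0.001], [-0.0, -0.001, -1.0]]
wrist_force: [0.1, -0.6, -0.8]
gripper_width: 0.524
```

```bash
python3 to.py .5351 .1627 .125 -9.1
```

```text
t 10.05 pos [0.5351 0.1628 0.1272] yaw -9.18 tilt z [-1.e-04  7.e-04 -1.e+00] F [ 0.1 -0.6 -0.8] grip 0.524 j6 109.3
tool delta [0.     0.0001 0.0022]
rotvec [-0.04  0.01 -0.08]
```

Call:
jog_arm(
  commands=[
    [[0,0,0.002],[0,0,0],0],
    [[0,0,0.001],[0,0,0],0],
    [[0,0,0.001],[0,0,0],0],
  ],
)

```text
t: 10.35
tool_pos: [0.5351, 0.1628, 0.1231]
ee_rot: [[0.987, -0.159, -0.0], [-0.159, -0.987, 0.001], [-0.0, -0.001, -1.0]]
wrist_force: [-1.2, -0.1, 4.6]
gripper_width: 0.519
```

Call:
jog_arm(
  commands=[
    [[0,0,0.001],[0,0,0],0],
    [[0,0,0.001],[0,0,0],0],
  ],
)

```text
t: 10.55
tool_pos: [0.5351, 0.1628, 0.1215]
ee_rot: [[0.987, -0.159, 0.0], [-0.159, -0.987, 0.001], [0.0, -0.001, -1.0]]
wrist_force: [-1.6, -0.9, 4.8]
gripper_width: 0.519
```

Contact is made and the spring is starting to sink. I keep pressing in small steps until the force climbs past the spring.

Call:
jog_arm(
  commands=[
    [[0,0,0.001],[0,0,0],0],
    [[0,0,0.001],[0,0,0],0],
  ],
)

```text
t: 10.75
tool_pos: [0.5351, 0.1628, 0.12]
ee_rot: [[0.987, -0.159, 0.001], [-0.159, -0.987, 0.001], [0.001, -0.001, -1.0]]
wrist_force: [-1.9, -0.5, 6.8]
gripper_width: 0.525
```

Call:
jog_arm(
  commands=[
    [[0,0,0.001],[0,0,0],0],
    [[0,0,0.001],[0,0,0],0],
  ],
)

```text
t: 10.95
tool_pos: [0.5352, 0.1628, 0.1192]
ee_rot: [[0.987, -0.159, 0.002], [-0.159, -0.987, 0.001], [0.002, -0.001, -1.0]]
wrist_force: [-7.3, -2.3, 20.3]
gripper_width: 0.522
```

Call:
jog_arm(
  commands=[
    [[0,0,0.001],[0,0,0],0],
    [[0,0,0.001],[0,0,0],0],
  ],
)

```text
t: 11.15
tool_pos: [0.5352, 0.1628, 0.1193]
ee_rot: [[0.987, -0.159, 0.003], [-0.159, -0.987, 0.001], [0.003, -0.001, -1.0]]
wrist_force: [-5.1, -0.6, 15.3]
gripper_width: 0.521
```

The force jumped to about 20 N at TCP 0.119, about 6 mm below the expected contact height, so the plunger has bottomed. I check for grip slip and look.

```bash
python3 - <<'E'
from h import *
from scipy.optimize import least_squares
o=[]
for c,x,y in(('scene',200,210),('side',260,240)):
    im,d,m=snap(c,c+'9')
    o.append(cv2.resize(im[y:y+110,x:x+100],None,fx=4,fy=4,interpolation=cv2.INTER_CUBIC))
cv2.imwrite('pics/v9.png',np.hstack(o)[:,:,::-1])
snap('wrist','wrist9'); s=env.sense(); print(s['t'],s['tool_pos'],s['wrist_force'],s['gripper_width'])
from held import held; held('wrist9')
im,d,m=load('wrist9'); v,u=np.mgrid[240:425,255:385];P=world(m,np.c_[u.ravel(),v.ravel()],d[v,u].ravel())
k=np.hypot(P[:,0]-.5335,P[:,1]-.163)<.03; h,e=np.histogram(P[k][:,2],np.arange(.13,.185,.001)); print('rim world z',[(round(e[i],3),int(h[i])) for i in np.argsort(-h)[:3]],'top',np.percentile(P[k][:,2],99))
E
```

```text
11.3 [0.53522808 0.16284797 0.11931943] [-5.63613839 -1.63717592 14.51026482] 0.52170734258599
barrel side fit (tool x,y) [-0.0024 -0.0003] 802
[(np.float64(-0.055), 196), (np.float64(-0.054), 319), (np.float64(-0.053), 330), (np.float64(-0.052), 345), (np.float64(-0.051), 380), (np.float64(-0.05), 398), (np.float64(-0.049), 411), (np.float64(-0.048), 283), (np.float64(-0.047), 263), (np.float64(-0.046), 274), (np.float64(-0.045), 321), (np.float64(-0.044), 311), (np.float64(-0.043), 294), (np.float64(-0.042), 358), (np.float64(-0.041), 300), (np.float64(-0.04), 312), (np.float64(-0.039), 230), (np.float64(-0.038), 183), (np.float64(-0.037), 197), (np.float64(-0.036), 196), (np.float64(-0.035), 184), (np.float64(-0.034), 170), (np.float64(-0.033), 182), (np.float64(-0.032), 184), (np.float64(-0.031), 168), (np.float64(-0.03), 173), (np.float64(-0.029), 194), (np.float64(-0.028), 712), (np.float64(-0.027), 897), (np.float64(-0.026), 170), (np.float64(-0.016), 76)]
rim z -0.026499999999999968 encl ((-0.0012055534170940518, 0.00010246745659969747), 0.023104188963770866) top z -0.05456322356526322
fin angle in tool 28.902453137632403 -> world 81.9538534819982 1677
fin angle in tool 30.38484902047669 -> world 80.47145759915391 1325
rim world z [(np.float64(0.146), 1011), (np.float64(0.145), 668), (np.float64(0.159), 589)] top 0.20021047954647575
```

View pics/v9.png

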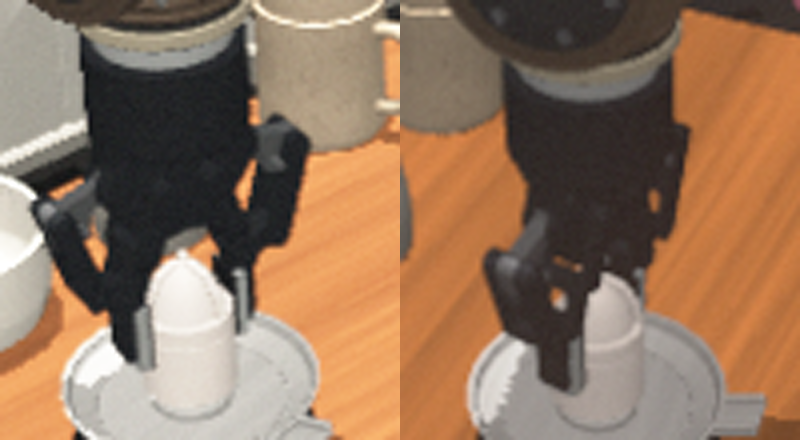

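View pics/wrist9.png

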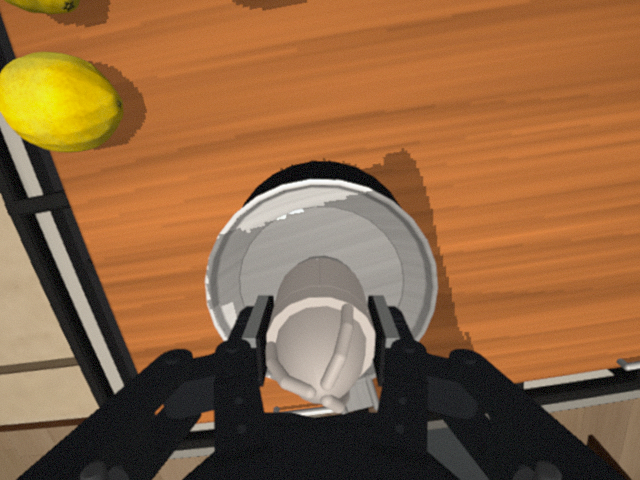

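Scene and side show the reamer seated in the bowl, with the splines hidden. The wrist view shows it still gripped at (319,350). Its rim is at z = 0.146, so the foot is at 0.102, which is the 0.108 shoulder sunk by 6 mm. There is no grip slip, and the push is steady at about 15 N. I hand in.

```bash
python3 - <<'E'
from h import *
env.sign_off(); s=env.sense(); print(s['t'],s['tool_pos'],s['wrist_force'],s['gripper_width'])
E
```

```text
the job is handed in; nothing more can be done
the job is handed in; nothing more can be done
```

I gripped the white reamer, lifted it and turned it about 31° to line its slots up with the splines. I then slid it home over the spindle with almost no force and pressed it down until the plunger bottomed. It was handed in at about 11.3 s, still gripped and held down; no verdict was reported.

Last checks before hand-in:
- **Depth:** the wrist camera put the barrel rim at z ≈ 0.146 m. That places the foot at about 0.102 m, which is the shoulder height sunk by about 6 mm.
- **Push and grip:** the push held at about 15 N, well above the spring's 8–9 N. The gripper opening stayed at 0.52, and the reamer did not slip in the pads.
- **Alignment:** the fin angle measured 80.5–82°, against 80.4° for the splines. The tool was vertical to within about 0.2°.
- **Bystanders:** the arm stayed clear of the bowl, the mug and the milk jug, though I did not re-measure their positions.

Some measurements disagreed along the way:
- **Early wrist pictures:** they were about 2 mm off because the arm was still creeping when they were taken. I corrected this and confirmed it with a new picture taken almost at rest and with depth fits from the two fixed cameras.
- **Reamer offset in the tool:** the two fits differed by about 1 mm.
- **Side force:** about 5–6 N sideways remained in the final hold.
- **After sign-off:** the sensors gave no reading, so the final second itself was not checked.

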